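Unpile the microscope kit onto its shadow-foam pads

ROBOT

A 6-joint arm with a two-finger parallel gripper is mounted at the origin on a cart in front of the work surface, level with it; the furniture and walls round the work are solid. World frame = base frame: x ahead of the robot, y to its left, z up, the work surface at z = 0. Lengths are in m, angles in degrees, forces in N, time in s.
With the tool pointing down it reaches from about 0.375 to 0.9 m from the base axis. Payload 3.1 kg.
Tool frame: the origin (TCP) lies at the very end of the fingers, on their centre line; the grasp point (between the pads) lies 19 mm behind it; z points along the fingers, y is the line along which they close (so a half turn about z gives the same grasp; the last joint's range is limited). The gripper opens to 87 mm and grips with 3 to 60 N. Pads are 19 mm wide; open, the fingers measure 117 mm over their backs; the gripper's body (75 mm by 190 mm) begins 51 mm behind the grasp point.
Start: joints at [-77.206, 30.224, 82.088, -0, 67.689, -10.227], TCP at [0.244, -0.575, 0.223] pointing down, gripper open.
Joint ranges: [-176.69, 176.69], [-43.24, 126.21], [12.49, 139.97], [-82, 262], [0, 151.66], [-163.58, 163.58]. Speed limits (degrees/s): [159.86, 159.86, 180, 180, 180, 180].

INTERFACE

Orientations are given as a 3x3 rotation matrix whose columns are the frame's x, y, z axes.
In Python, from rig import bot gives the robot as it stands.
- The arm moves only by the tool move_arm, never from a script. Its argument "increments" is a list of rows, each an object with "xyz": the shift along the tool's x, y, z in mm, a list of three; "roll": the turn about the tool's z in rad; "grip": the opening in per cent of the stroke, from 0 (shut) to 100 (fully open). A call has 1 to 5 rows; each row shifts and turns the commanded pose from where the row before left it, along the tool's axes as they then stand; what a row does not reach is not made up. A row lasts 1/12 s, in which the tool goes at most 41.7 mm and 7.16 degrees, less where a joint would pass 70% of its speed; a pose out of reach is approached as far as the arm can. A call is refused whole if a number of a shift passes 41.7 or a number of a turn 0.125, either way. A call with a gripper value outside its range is refused whole. The fingers move at their own pace and stop on an object; the grip force is fixed at half the most. Time passes only in rows, so rows that do not move let the fingers close. It gives the time, the measured TCP pose, the force, the opening and the grip force at its end, in the units of the state.
- bot.read_state(): the state, without advancing time (a new reading comes with each control period).
- bot.capture(name): name is "scene" or "top" or "wrist"; returns (picture, depth): 420x560x3 uint8, red, green, blue; 420x560 float32, m along the optical axis (not along the pixel's ray), 0 where there is no reading.
- bot.camera_model(name): a dict with "intrinsics" (3x3 intrinsics, pixels), "rvec" (rotation vector, rad) and "tvec" (3), from world to camera coordinates, as OpenCV has them; the wrist camera has in their place "tool_from_camera" (4x4, takes a point from camera to tool coordinates, whose origin is the TCP and whose axes are the flange's). Camera axes: x right, y down, z forward; pixel columns grow to the right and rows downward; lengths in m; the calibration is good to about 2 mm. The wrist camera is an equidistant fisheye: a pixel r from the principal point sees the ray r / f radians off the axis. A picture is of the moment at which its call begins: read the wrist's pose just before it. camera_model takes no time and is no camera call.
- bot.hand_in(): hands the job in; it is judged then, once.
Trained networks look in the newest picture that a camera, given by its name, has taken for a name from the list of things; names that differ only in an ending like _2 or _b are one class to them, and where a whole thing is asked for, a point or a joint stands for the part that bears it (a point fixed in the world has none). Each returns a list of dicts, best first, with "conf" (0 to 1); they miss things now and then, are a little off and sometimes report something else, mostly with a low value. They report only what shows in the picture. A call takes as long as a camera call.
- bot.spot_in(label, camera): "at" ([x, y, z] in m, in the coordinates of the camera as it stood for that picture, good to about 4 mm: the middle of the surface that is visible of it).
- bot.trace(label, camera): "mask" (420x560 bool, what is visible of it).
The state is a dict: "time_s": time; "joint_positions": joint angles; "qvel": joint speeds; "tau": joint torques, N m; "position": TCP position; "tcp_rot": TCP orientation; "force": force on the tool from outside, world axes, zero at the start; "moment": the same for the moment, N m; "opening": opening from 0.0 (shut) to 1.0 (fully open); "grasp_force": force on a finger pad.
Only numpy, scipy, OpenCV 4.12 (cv2) and the standard library are available. Lean on these libraries where they do the work, as an engineer would, in place of code of your own. Each camera call takes 0.05 s, during which the arm holds its last target. There are 200 camera calls.

TASK

The microscope kit has been left piled up: forceps on a black dust cap, on a blue tin of cover glasses, on a grey-white slide box. Take the pile apart from the top down, one piece at a time, and lay each piece on the foam pad whose yellow silhouette has its shape and size, centred on the silhouette and lined up with it, the cap, tin and box the right way up; finish one piece before taking the next. Do not tip the tin or the slide box over on the way.

Things in the scene. Friction and masses are not known exactly. Their poses are not given: they have to be found in the camera images.
- forceps: bright steel forceps, 14 x 127 x 9 mm, lying flat on the dust cap, top of the pile; origin at the centre of its underside (half way along), long axis along y, z up. Grip it across its 14 mm at the middle. Either end may point either way.
- cap: black plastic dust cap, a solid disc 38 mm in diameter and 14 mm high, lying on the tin; origin at the centre of its underside, z up
- tin: flat blue tin of cover glasses, 42 (x) x 60 (y) x 18 mm high, lying on the slide box, lid does not open; origin at the centre of its underside, z up
- slide_box: grey-white closed slide box, bottom of the pile, 69 (x) x 100 (y) x 33 mm high, lid does not open; origin at the centre of its underside, z up. Grip it across its 69 mm.
- pad_forceps: fixed dark foam pad, 44 (x) x 138 (y) x 4 mm, with the long narrow yellow silhouette (17 x 130 mm) for the forceps at its centre; origin at the centre of its underside (its flat top is 4 mm above it), forceps lie along its y, either way round
- pad_cap: fixed dark foam pad, 66 x 66 x 4 mm, with a round yellow silhouette (42 mm) at its centre for the dust cap; origin at the centre of its underside, flat top 4 mm above it
- pad_tin: fixed dark foam pad, 70 (x) x 86 (y) x 4 mm, with the smaller yellow rectangle (45 x 63 mm, long along y) at its centre for the tin; origin at the centre of its underside, flat top 4 mm above it; the tin may face either way round
- pad_box: fixed dark foam pad, 94 (x) x 124 (y) x 4 mm, with the large yellow rectangle (72 x 103 mm, long along y) at its centre for the slide box; origin at the centre of its underside, flat top 4 mm above it; the box may face either way round
- microscope2: not to be handled: the fixed black and white microscope that stands behind the work, 236 (x) x 172 (y) x 397 mm high; origin at the centre of its underside. Its base reaches 118 mm from the origin towards the robot, its stage (171 mm high) 95 mm. Carry things past it on the robot's side, in a straight line along the front of the worktop: an arm that swings round in a wide arc strikes it. Other clutter stands further back, behind x = 0.55, up to 0.27 m high.

How it is judged:
By the outcome, as a careful person would: the job done as asked, in the order asked, and still so for the second after the job is handed in, with the robot touching nothing.
It also fails if it takes over 136 s, if anything falls off the work surface, if the arm or the gripper's body presses on something with over 40 N, if the wrist force passes 120 N, or if a joint passes its speed limit or range.

## Working session

There is one attempt and no reset: what is moved stays moved. The work goes in short steps, Python scripts to look and compute and a tool call to move; the robot and the scene stay as the last step left them, time stands still between calls to the robot, and variables do not carry over. Pictures are saved under pics/ and viewed, at most 14 in all, crops included, and the job is handed in when it is done.

Besides the shell and the picture viewer there is one more tool, called after "Emit:" in YAML: its name, and indented under it one key for each argument. move_arm: Moves the arm, as the interface text tells. Its arguments: {"type":"object","properties":{"increments":{"type":"array"}},"required":["increments"]}

```bash
ls; mkdir -p pics; cat > h.py <<'E'
import numpy as np, cv2
from rig import bot
def Twc(cam):
    m=bot.camera_model(cam); R,_=cv2.Rodrigues(np.array(m["rvec"],float)); t=np.array(m["tvec"],float).ravel()
    return np.array(m["intrinsics"]),R,t
def towdepth(cam,dep,mask):
    K,R,t=Twc(cam); v,u=np.nonzero(mask&(dep>0)); d=dep[v,u]
    p=np.stack([(u-K[0,2])/K[0,0]*d,(v-K[1,2])/K[1,1]*d,d],1)
    return (p-t)@R
def save(n,im): cv2.imwrite("pics/"+n+".png",im[:,:,::-1])
E
python3 - <<'E'
from h import *
s=bot.read_state();print(s["time_s"],s["position"],s["tcp_rot"],s["opening"])
for c in ["top","scene"]:
    im,d=bot.capture(c);save(c+"0",im)
    print(c,bot.camera_model(c))
    for l in ["forceps","cap","tin","slide_box","pad_forceps","pad_cap","pad_tin","pad_box","microscope2"]:
        r=bot.trace(l,c)
        if r:
            for q in r[:2]:
              p=towdepth(c,d,q["mask"]);
              if len(p)<5: continue
              z=np.median(p[:,2]); rc=cv2.minAreaRect((p[:,:2]*1000).astype(np.float32)[abs(p[:,2]-z)<.006])
              print(l,round(q["conf"],2),len(p),np.median(p,0).round(3),p.max(0).round(3),rc)
E
```

```text
pics
0.0 [ 0.24428237 -0.57450357  0.22158243] [[ 9.20360060e-01  3.91071767e-01 -4.81630201e-04]
 [ 3.91071894e-01 -9.20357816e-01  2.06480283e-03]
 [ 3.64213972e-04 -2.08871409e-03 -9.99997752e-01]] 0.9999225894186141
top {'intrinsics': array([[382.25006236,   0.        , 284.70473429],
       [  0.        , 382.25006236, 213.41522596],
       [  0.        ,   0.        ,   1.        ]]), 'rvec': array([ 2.17085394, -2.05173438,  0.21685625]), 'tvec': array([-0.00566268,  0.52433375,  1.07710339])}
forceps 0.65 1249 [0.426 0.22  0.004] [0.481 0.287 0.01 ] ((427.2052001953125, 220.01522827148438), (94.12784576416016, 124.81861114501953), 8.680550575256348)
forceps 0.51 47 [0.405 0.385 0.068] [0.423 0.409 0.077] ((403.79437255859375, 382.1114196777344), (12.459030151367188, 35.9696159362793), 78.49586486816406)
cap 0.66 116 [0.443 0.364 0.064] [0.459 0.381 0.075] ((442.8255310058594, 363.70538330078125), (30.025671005249023, 33.37362289428711), 70.50900268554688)
tin 0.43 36 [0.449 0.392 0.051] [0.469 0.402 0.055] ((454.2096252441406, 371.20355224609375), (60.49850082397461, 28.20712
[... 2004 characters left out ...]
9), (100.07268524169922, 71.3814926147461), 72.73763275146484)
pad_forceps 0.65 130 [ 0.416 -0.393  0.006] [ 0.439 -0.34   0.011] ((410.0408630371094, -383.53021240234375), (28.359189987182617, 86.21694946289062), 27.16904067993164)
pad_cap 0.57 465 [0.423 0.031 0.005] [0.465 0.071 0.01 ] ((423.23681640625, 30.32195281982422), (68.7374267578125, 66.58443450927734), 57.08818054199219)
pad_box 0.81 1486 [0.424 0.221 0.005] [0.481 0.284 0.011] ((426.4441223144531, 218.18023681640625), (95.29547119140625, 127.21978759765625), 8.286794662475586)
pad_box 0.3 527 [0.421 0.031 0.005] [0.465 0.071 0.01 ] ((422.8632507324219, 29.532215118408203), (69.64236450195312, 72.66091918945312), 64.41845703125)
```

View pics/top0.png

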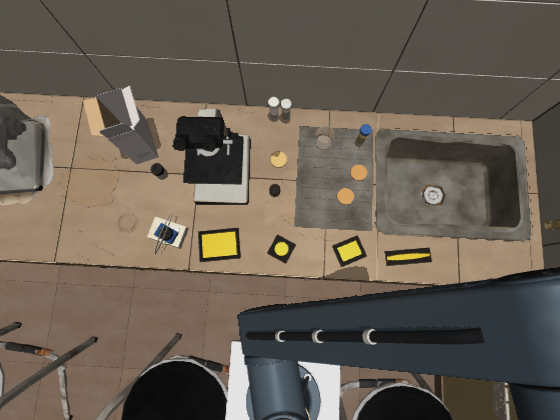

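View pics/scene0.png

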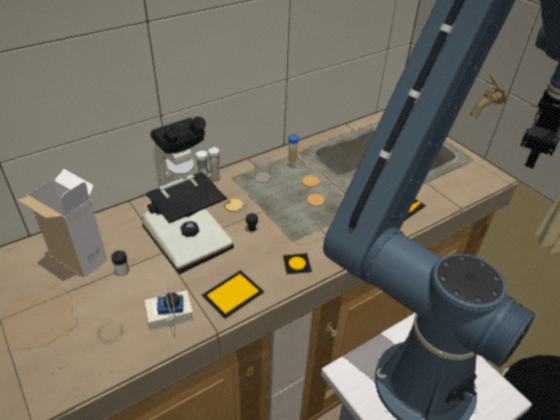

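The top view shows the pile at about (167,234) and the pads along the front edge: box (219,244), cap (281,248), tin (349,250) and forceps (408,256). The scene view agrees, with the forceps lying diagonally across the pile at about (170,300). I'll turn the tool to yaw 90° and travel along the front to the pile.

Emit:
move_arm:
  increments:
    - {"xyz": [0, 0, -6], "roll": -0.117, "grip": 100}
    - {"xyz": [0, 0, -6], "roll": -0.117, "grip": 100}
    - {"xyz": [0, 0, -6], "roll": -0.117, "grip": 100}
    - {"xyz": [0, 0, -6], "roll": -0.117, "grip": 100}
    - {"xyz": [0, 0, -6], "roll": -0.117, "grip": 100}

```text
time_s: 1.42
position: [0.2444, -0.5752, 0.2528]
tcp_rot: [[0.546, 0.837, 0.0], [0.837, -0.546, 0.0], [0.0, -0.0, -1.0]]
force: [-0.7, 0.5, -0.8]
opening: 1.003
grasp_force: 0.0
```

Emit:
move_arm:
  increments:
    - {"xyz": [0, 0, 0], "roll": -0.117, "grip": 100}
    - {"xyz": [0, 0, 0], "roll": -0.117, "grip": 100}
    - {"xyz": [0, 0, 0], "roll": -0.117, "grip": 100}
    - {"xyz": [0, 0, 0], "roll": -0.117, "grip": 100}
    - {"xyz": [0, 0, 0], "roll": -0.117, "grip": 100}

```text
time_s: 1.83
position: [0.2444, -0.5752, 0.2526]
tcp_rot: [[-0.007, 1.0, 0.0], [1.0, 0.007, 0.0], [0.0, 0.0, -1.0]]
force: [0.2, -0.7, 0.1]
opening: 1.002
grasp_force: 0.0
```

Emit:
move_arm:
  increments:
    - {"xyz": [25, 25, 0], "roll": 0, "grip": 100}
    - {"xyz": [30, 30, 0], "roll": 0, "grip": 100}
    - {"xyz": [30, 30, 0], "roll": 0, "grip": 100}
    - {"xyz": [30, 30, 0], "roll": 0, "grip": 100}
    - {"xyz": [30, 30, 0], "roll": 0, "grip": 100}

```text
time_s: 2.25
position: [0.3881, -0.4309, 0.2526]
tcp_rot: [[-0.0, 1.0, 0.0], [1.0, 0.0, -0.0], [-0.0, 0.0, -1.0]]
force: [1.2, -1.2, -0.0]
opening: 1.001
grasp_force: 0.0
```

Emit:
move_arm:
  increments:
    - {"xyz": [40, 10, 0], "roll": 0, "grip": 100}
    - {"xyz": [40, 10, 0], "roll": 0, "grip": 100}
    - {"xyz": [40, 10, 0], "roll": 0, "grip": 100}
    - {"xyz": [40, 0, 0], "roll": 0, "grip": 100}
    - {"xyz": [40, 0, 0], "roll": 0, "grip": 100}

```text
time_s: 2.67
position: [0.4172, -0.2303, 0.2527]
tcp_rot: [[-0.001, 1.0, 0.001], [1.0, 0.001, -0.0], [-0.0, 0.001, -1.0]]
force: [0.5, -0.6, 0.9]
opening: 1.001
grasp_force: 0.0
```

Emit:
move_arm:
  increments:
    - {"xyz": [40, 0, 0], "roll": 0, "grip": 100}
    - {"xyz": [40, 0, 0], "roll": 0, "grip": 100}
    - {"xyz": [40, 0, 0], "roll": 0, "grip": 100}
    - {"xyz": [40, 0, 0], "roll": 0, "grip": 100}
    - {"xyz": [40, 0, 0], "roll": 0, "grip": 100}

```text
time_s: 3.08
position: [0.4165, -0.0304, 0.2529]
tcp_rot: [[-0.0, 1.0, 0.001], [1.0, 0.0, -0.0], [-0.0, 0.001, -1.0]]
force: [0.4, -0.3, -0.4]
opening: 0.999
grasp_force: 0.0
```

Emit:
move_arm:
  increments:
    - {"xyz": [40, 0, 0], "roll": 0, "grip": 100}
    - {"xyz": [40, 0, 0], "roll": 0, "grip": 100}
    - {"xyz": [40, 0, 0], "roll": 0, "grip": 100}
    - {"xyz": [40, 0, 0], "roll": 0, "grip": 100}
    - {"xyz": [40, 0, 0], "roll": 0, "grip": 100}

```text
time_s: 3.5
position: [0.4163, 0.1698, 0.2529]
tcp_rot: [[-0.001, 1.0, 0.001], [1.0, 0.001, 0.0], [0.0, 0.001, -1.0]]
force: [1.1, -0.4, 0.2]
opening: 0.996
grasp_force: 0.0
```

Emit:
move_arm:
  increments:
    - {"xyz": [40, 0, 0], "roll": 0, "grip": 100}
    - {"xyz": [40, 0, 0], "roll": 0, "grip": 100}
    - {"xyz": [40, 0, 0], "roll": 0, "grip": 100}
    - {"xyz": [40, 0, 0], "roll": 0, "grip": 100}
    - {"xyz": [35, 0, 0], "roll": 0, "grip": 100}

```text
time_s: 3.92
position: [0.416, 0.3655, 0.2528]
tcp_rot: [[-0.002, 1.0, 0.001], [1.0, 0.002, 0.001], [0.001, 0.001, -1.0]]
force: [0.8, -1.1, -0.5]
opening: 1.0
grasp_force: 0.0
```

Emit:
move_arm:
  increments:
    - {"xyz": [0, 0, 20], "roll": 0, "grip": 100}
    - {"xyz": [0, 0, 20], "roll": 0, "grip": 100}
    - {"xyz": [0, 0, 0], "roll": 0, "grip": 100}

```text
time_s: 4.17
position: [0.4137, 0.3623, 0.2092]
tcp_rot: [[-0.003, 1.0, -0.007], [1.0, 0.003, -0.004], [-0.004, -0.007, -1.0]]
force: [-0.6, -0.2, -0.2]
opening: 1.0
grasp_force: 0.0
```

```bash
cat >> h.py <<'E'
def wrist(dep,s):
    """world xyz image of the wrist depth picture (equidistant fisheye, depth along axis)"""
    m=bot.camera_model("wrist"); K=np.array(m["intrinsics"]); T=np.array(m["tool_from_camera"])
    v,u=np.mgrid[:420,:560]; a=(u-K[0,2])/K[0,0]; b=(v-K[1,2])/K[1,1]; th=np.hypot(a,b)+1e-9
    tt=np.tan(np.clip(th,0,1.5))/th
    p=np.stack([a*tt*dep,b*tt*dep,dep],-1)
    p=p@T[:3,:3].T+T[:3,3]
    return p@np.array(s["tcp_rot"]).T+np.array(s["position"])
def look(name):
    s=bot.read_state(); im,d=bot.capture("wrist"); save(name,im); return s,im,d,wrist(d,s)
def rect(P):
    """centre (mm), long, short, long-axis angle in 0..180"""
    (cx,cy),(w,h),a=cv2.minAreaRect((P[:,:2]*1000).astype(np.float32))
    if h>w: w,h,a=h,w,a+90
    return round(cx,1),round(cy,1),round(w,1),round(h,1),round(a%180,1)
def measure(l,s,d,X,cam="wrist"):
    for q in bot.trace(l,cam)[:2]:
        P=X[q["mask"]&(d>0)]
        if len(P)<10: continue
        z=np.percentile(P[:,2],80); Q=P[abs(P[:,2]-z)<.005]
        print(l,round(q["conf"],2),len(P),"ztop",round(z,4),"med",np.median(Q,0).round(4),rect(Q))
E
python3 - <<'E'
from h import *
print(bot.camera_model("wrist"))
s,im,d,X=look("w1"); print(s["position"],s["joint_positions"])
for l in ["forceps","cap","tin","slide_box","pad_box"]: measure(l,s,d,X)
E
```

```text
{'intrinsics': array([[325.1922621 ,   0.        , 282.49819474],
       [  0.        , 325.1922621 , 207.903445  ],
       [  0.        ,   0.        ,   1.        ]]), 'tool_from_camera': array([[-1.87526769e-05, -9.59338036e-01, -2.82259691e-01,
         7.55405751e-02],
       [ 9.99999716e-01, -2.30496440e-04,  7.16968583e-04,
        -2.60319290e-04],
       [-7.52875086e-04, -2.82259597e-01,  9.59337768e-01,
        -1.61409641e-01],
       [ 0.00000000e+00,  0.00000000e+00,  0.00000000e+00,
         1.00000000e+00]])}
[0.41367972 0.3622933  0.20917321] [ 2.95709509e+01  2.55822749e+01  9.34647904e+01 -1.03543809e-02
  6.13933537e+01  2.94178860e+01]
forceps 0.6 650 ztop 0.0723 med [0.4216 0.3779 0.0718] (435.9, 373.0, 109.5, 13.3, 163.6)
cap 0.96 852 ztop 0.0644 med [0.444  0.3674 0.0637] (444.1, 367.2, 34.7, 34.6, 135.2)
tin 0.68 996 ztop 0.0505 med [0.4489 0.386  0.0497] (446.0, 370.6, 58.8, 41.0, 63.7)
tin 0.57 1094 ztop 0.0647 med [0.4434 0.3673 0.0638] (443.5, 367.1, 35.9, 35.6, 63.1)
slide_box 0.72 3127 ztop 0.032 med [0.4613 0.3941 0.0314] (452.0, 374.1, 99.3, 68.2, 74.6)
slide_box 0.66 285 ztop 0.073 med [0.4048 0.3823 0.0722] (412.0, 380.4, 57.5, 12.2, 163.1)
pad_box 0.83 3730 ztop 0.0041 med [0.4257 0.2457 0.0035] (426.7, 217.9, 125.1, 94.1, 98.3)
```

View pics/w1.png

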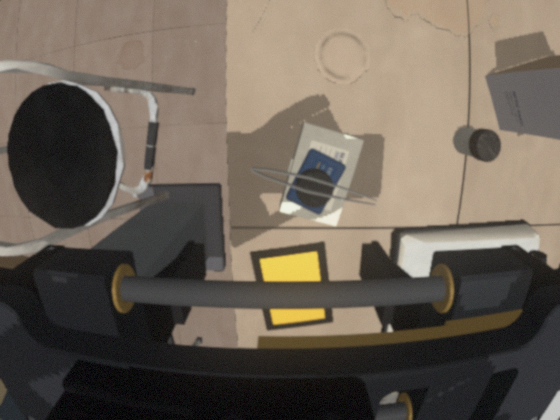

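The wrist view shows the forceps running from about (250,170) to (376,203) over the cap at (317,185). I'll fix the two ends by ray-plane intersection.

```bash
cat >> h.py <<'E'
def rays(s,z):
    """world xy where every wrist pixel's ray meets height z"""
    A=wrist(np.ones((420,560)),s); B=wrist(np.full((420,560),2.0),s); D=B-A
    return A+D*((z-A[...,2])/D[...,2])[...,None]
E
python3 - <<'E'
from h import *
s,im,d,X=look("w2"); 
G=rays(s,.070)
for q in bot.trace("forceps","wrist")[:3]:
    P=G[q["mask"]]; print(q["conf"],len(P),rect(P))
# rectified view 0.5mm/px around (0.436,0.373), up=+x, left=+y
q=bot.trace("forceps","wrist")[0]["mask"]
im2=im.copy(); im2[q,0]=255
c=np.hstack([im[130:240,220:410],im2[130:240,220:410]]); save("w2c",cv2.resize(c,None,fx=2.1,fy=4,interpolation=cv2.INTER_CUBIC)[:, :])
for u,v in [(250,170),(376,203),(313,186)]: print(u,v,G[v,u])
E
```

```text
0.82 413 (434.4, 373.7, 106.2, 14.6, 163.6)
250 170 [0.38664067 0.38640608 0.07      ]
376 203 [0.51140862 0.35377378 0.07      ]
313 186 [0.44703387 0.37070997 0.07      ]
```

View pics/w2c.png

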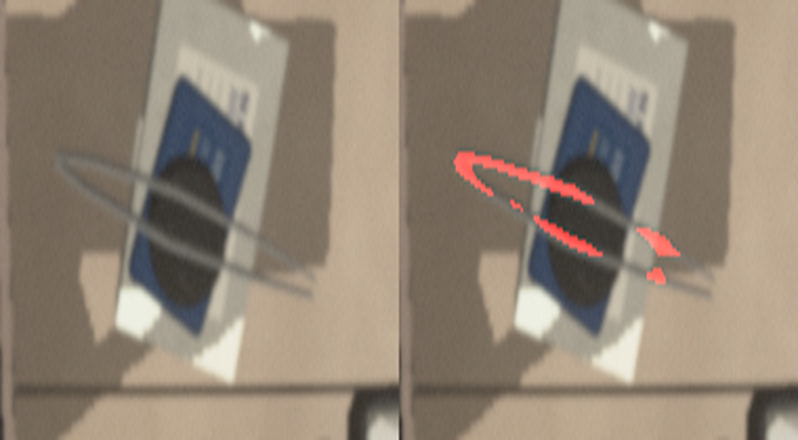

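Emit:
move_arm:
  increments:
    - {"xyz": [0, 0, 10], "roll": -0.118, "grip": 100}
    - {"xyz": [0, 0, 10], "roll": -0.118, "grip": 100}
    - {"xyz": [0, 0, 10], "roll": -0.118, "grip": 100}
    - {"xyz": [0, 0, 10], "roll": -0.118, "grip": 100}
    - {"xyz": [0, 0, 10], "roll": -0.118, "grip": 100}

```text
time_s: 5.03
position: [0.4167, 0.3628, 0.1626]
tcp_rot: [[-0.562, 0.827, 0.001], [0.827, 0.562, 0.001], [-0.0, 0.001, -1.0]]
force: [-0.8, -0.1, 0.2]
opening: 0.996
grasp_force: 0.0
```

Emit:
move_arm:
  increments:
    - {"xyz": [0, 0, 10], "roll": -0.118, "grip": 90}
    - {"xyz": [0, 0, 10], "roll": -0.118, "grip": 80}
    - {"xyz": [0, 0, 10], "roll": -0.118, "grip": 70}
    - {"xyz": [0, 0, 10], "roll": -0.118, "grip": 60}
    - {"xyz": [0, 0, 0], "roll": -0.118, "grip": 55}

```text
time_s: 5.45
position: [0.4156, 0.3622, 0.1212]
tcp_rot: [[-0.927, 0.375, -0.002], [0.375, 0.927, -0.001], [0.002, -0.002, -1.0]]
force: [-0.7, 0.5, 1.0]
opening: 0.706
grasp_force: 0.0
```

Emit:
move_arm:
  increments:
    - {"xyz": [0, 0, 0], "roll": -0.118, "grip": 50}
    - {"xyz": [-14, 8, 0], "roll": 0, "grip": 50}
    - {"xyz": [-14, 8, 0], "roll": 0, "grip": 50}
    - {"xyz": [0, 0, 0], "roll": 0, "grip": 50}
    - {"xyz": [0, 0, 0], "roll": 0, "grip": 50}

```text
time_s: 5.87
position: [0.4482, 0.3707, 0.1229]
tcp_rot: [[-0.963, 0.269, 0.001], [0.269, 0.963, 0.0], [-0.0, 0.001, -1.0]]
force: [0.8, -0.6, 0.4]
opening: 0.504
grasp_force: 0.0
```

```bash
cat >> h.py <<'E'
def plan(x,y,z,yaw):
    s=bot.read_state(); R=np.array(s["tcp_rot"]); y0=np.degrees(np.arctan2(R[1,0],R[0,0]))
    r=(y0-yaw+180)%360-180; p=np.array(s["position"]); a=np.radians(yaw)
    B=np.array([[np.cos(a),np.sin(a),0],[np.sin(a),-np.cos(a),0],[0,0,-1]])
    print("at",(p*1000).round(1),"yaw",round(y0,1),"t",s["time_s"],"roll rad",np.radians(r).round(3),"then shift mm",((np.array([x,y,z])-p)@B*1000).round(1))
E
python3 - <<'E'
from h import *
s,im,d,X=look("w3"); plan(.4445,.3705,.0675,164.5)
G=rays(s,.070); q=bot.trace("forceps","wrist")
for k in q[:2]: print(k["conf"],rect(G[k["mask"]]))
save("w3c",cv2.resize(im[100:400,80:480],None,fx=2,fy=2))
E
```

```text
at [447.  370.3 122.6] yaw 164.4 t 5.9167 roll rad -0.002 then shift mm [ 2.5 -0.5 55.1]
0.97 (435.3, 372.5, 105.5, 13.4, 165.9)
```

View pics/w3c.png

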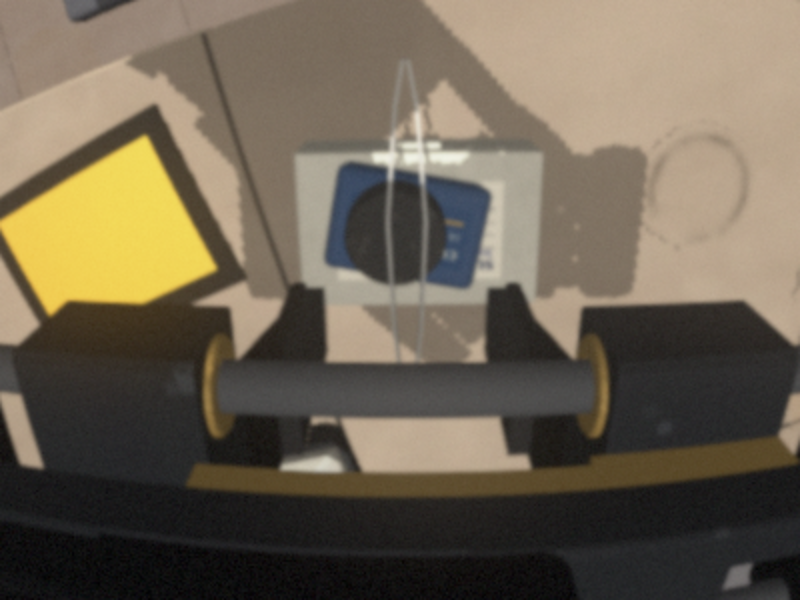

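The forceps sit midway between the fingers (inner edges about u=325 and 490, forceps at 407) and are lined up with them. Next I descend and grip.

Emit:
move_arm:
  increments:
    - {"xyz": [0.8, -0.5, 12], "roll": 0, "grip": 50}
    - {"xyz": [0.8, 0, 12], "roll": 0, "grip": 50}
    - {"xyz": [0, 0, 12], "roll": 0, "grip": 50}
    - {"xyz": [0, 0, 9], "roll": 0, "grip": 50}
    - {"xyz": [0, 0, 4], "roll": 0, "grip": 50}

```text
time_s: 6.38
position: [0.4443, 0.37, 0.0724]
tcp_rot: [[-0.963, 0.268, -0.003], [0.268, 0.963, -0.001], [0.002, -0.002, -1.0]]
force: [0.6, -0.3, 0.4]
opening: 0.499
grasp_force: 0.0
```

Emit:
move_arm:
  increments:
    - {"xyz": [0, 0, 4], "roll": 0, "grip": 50}
    - {"xyz": [0, 0, 1], "roll": 0, "grip": 50}
    - {"xyz": [0, 0, 0], "roll": 0, "grip": 50}
    - {"xyz": [0, 0, 0], "roll": 0, "grip": 50}

```text
time_s: 6.72
position: [0.4462, 0.3709, 0.069]
tcp_rot: [[-0.963, 0.268, 0.001], [0.268, 0.963, 0.0], [-0.001, 0.001, -1.0]]
force: [0.4, -0.5, 0.8]
opening: 0.498
grasp_force: 0.0
```

Emit:
move_arm:
  increments:
    - {"xyz": [0, 0, 1.5], "roll": 0, "grip": 35}
    - {"xyz": [0, 0, 0], "roll": 0, "grip": 25}
    - {"xyz": [0, 0, 0], "roll": 0, "grip": 10}
    - {"xyz": [0, 0, 0], "roll": 0, "grip": 0}
    - {"xyz": [0, 0, 0], "roll": 0, "grip": 0}

```text
time_s: 7.13
position: [0.446, 0.3707, 0.0672]
tcp_rot: [[-0.963, 0.268, 0.0], [0.268, 0.963, 0.0], [-0.0, 0.0, -1.0]]
force: [-0.2, -0.1, 0.2]
opening: 0.209
grasp_force: 0.0
```

Emit:
move_arm:
  increments:
    - {"xyz": [0, 0, 0], "roll": 0, "grip": 0}
    - {"xyz": [0, 0, 0], "roll": 0, "grip": 0}
    - {"xyz": [0, 0, 0], "roll": 0, "grip": 0}

```text
time_s: 7.38
position: [0.4461, 0.3707, 0.0672]
tcp_rot: [[-0.963, 0.268, 0.0], [0.268, 0.963, 0.0], [-0.0, 0.0, -1.0]]
force: [-1.3, -0.0, 0.4]
opening: 0.149
grasp_force: 30.0
```

Emit:
move_arm:
  increments:
    - {"xyz": [0, 0, -4], "roll": 0, "grip": 0}
    - {"xyz": [0, 0, -10], "roll": 0, "grip": 0}
    - {"xyz": [0, 0, -16], "roll": 0, "grip": 0}
    - {"xyz": [0, 0, -16], "roll": 0, "grip": 0}
    - {"xyz": [0, 0, -14], "roll": 0.05, "grip": 0}

```text
time_s: 7.8
position: [0.4461, 0.3708, 0.1287]
tcp_rot: [[-0.948, 0.317, 0.001], [0.317, 0.948, 0.0], [-0.001, 0.001, -1.0]]
force: [0.0, -0.4, -0.7]
opening: 0.148
grasp_force: 30.0
```

Emit:
move_arm:
  increments:
    - {"xyz": [0, 0, -12], "roll": 0.1, "grip": 0}
    - {"xyz": [0, 0, -12], "roll": 0.1, "grip": 0}
    - {"xyz": [0, 0, -12], "roll": 0.1, "grip": 0}
    - {"xyz": [0, 0, -12], "roll": 0.1, "grip": 0}
    - {"xyz": [0, 0, -12], "roll": 0.1, "grip": 0}

```text
time_s: 8.22
position: [0.4459, 0.3706, 0.1886]
tcp_rot: [[-0.677, 0.736, 0.001], [0.736, 0.677, 0.0], [-0.0, 0.001, -1.0]]
force: [0.4, -0.3, -0.8]
opening: 0.15
grasp_force: 30.0
```

Emit:
move_arm:
  increments:
    - {"xyz": [0, 0, 0], "roll": 0.1, "grip": 0}
    - {"xyz": [0, 0, 0], "roll": 0.1, "grip": 0}
    - {"xyz": [0, 0, 0], "roll": 0.1, "grip": 0}
    - {"xyz": [0, 0, 0], "roll": 0.1, "grip": 0}
    - {"xyz": [0, 0, 0], "roll": 0.1, "grip": 0}

```text
time_s: 8.63
position: [0.4459, 0.3707, 0.188]
tcp_rot: [[-0.242, 0.97, 0.001], [0.97, 0.242, 0.0], [0.0, 0.001, -1.0]]
force: [-0.0, -0.6, -0.8]
opening: 0.151
grasp_force: 30.0
```

Emit:
move_arm:
  increments:
    - {"xyz": [0, 0, 0], "roll": 0.1, "grip": 0}
    - {"xyz": [0, 0, 0], "roll": 0.1, "grip": 0}
    - {"xyz": [-15, -15, 0], "roll": 0.05, "grip": 0}
    - {"xyz": [-25, -10, 0], "roll": 0, "grip": 0}
    - {"xyz": [-35, 0, 0], "roll": 0, "grip": 0}

```text
time_s: 9.05
position: [0.4195, 0.2956, 0.1877]
tcp_rot: [[-0.003, 1.0, -0.001], [1.0, 0.003, 0.001], [0.001, -0.001, -1.0]]
force: [0.3, -1.4, 0.3]
opening: 0.145
grasp_force: 30.0
```

Emit:
move_arm:
  increments:
    - {"xyz": [-40, 0, 0], "roll": 0, "grip": 0}
    - {"xyz": [-40, 0, 0], "roll": 0, "grip": 0}
    - {"xyz": [-40, 0, 0], "roll": 0, "grip": 0}
    - {"xyz": [-40, 0, 0], "roll": 0, "grip": 0}
    - {"xyz": [-40, 0, 0], "roll": 0, "grip": 0}

```text
time_s: 9.47
position: [0.4212, 0.0933, 0.188]
tcp_rot: [[0.0, 1.0, 0.002], [1.0, -0.0, -0.0], [-0.0, 0.002, -1.0]]
force: [0.3, 0.2, 0.2]
opening: 0.146
grasp_force: 30.0
```

Emit:
move_arm:
  increments:
    - {"xyz": [-40, 0, 0], "roll": 0, "grip": 0}
    - {"xyz": [-40, 0, 0], "roll": 0, "grip": 0}
    - {"xyz": [-40, 0, 0], "roll": 0, "grip": 0}
    - {"xyz": [-40, 0, 0], "roll": 0, "grip": 0}
    - {"xyz": [-40, 0, 0], "roll": 0, "grip": 0}

```text
time_s: 9.88
position: [0.421, -0.1071, 0.188]
tcp_rot: [[0.001, 1.0, 0.001], [1.0, -0.001, -0.001], [-0.001, 0.001, -1.0]]
force: [2.0, 0.1, 0.2]
opening: 0.148
grasp_force: 30.0
```

Emit:
move_arm:
  increments:
    - {"xyz": [-40, 0, 0], "roll": 0, "grip": 0}
    - {"xyz": [-40, 0, 5], "roll": 0, "grip": 0}
    - {"xyz": [-40, 0, 10], "roll": 0, "grip": 0}
    - {"xyz": [-40, 0, 15], "roll": 0, "grip": 0}
    - {"xyz": [-35, 0, 15], "roll": -0.05, "grip": 0}

```text
time_s: 10.3
position: [0.4213, -0.3024, 0.1433]
tcp_rot: [[-0.049, 0.999, 0.002], [0.999, 0.049, -0.003], [-0.003, 0.002, -1.0]]
force: [0.5, 0.5, -0.0]
opening: 0.15
grasp_force: 30.0
```

Emit:
move_arm:
  increments:
    - {"xyz": [-25, 0, 10], "roll": -0.05, "grip": 0}
    - {"xyz": [-15, 0, 5], "roll": -0.05, "grip": 0}
    - {"xyz": [0, 0, 0], "roll": 0, "grip": 0}
    - {"xyz": [0, 0, 0], "roll": 0, "grip": 0}

```text
time_s: 10.63
position: [0.4235, -0.3392, 0.1276]
tcp_rot: [[-0.146, 0.989, -0.0], [0.989, 0.146, 0.001], [0.001, -0.0, -1.0]]
force: [0.8, 0.1, -0.5]
opening: 0.149
grasp_force: 30.0
```

```bash
python3 - <<'E'
from h import *
s,im,d,X=look("w4"); measure("pad_forceps",s,d,X)
G=rays(s,.004)
hsv=cv2.cvtColor(im,cv2.COLOR_RGB2HSV); m=(cv2.inRange(hsv,(18,120,120),(38,255,255))>0)&(abs(G[...,0]-.423)<.08)&(abs(G[...,1]+.354)<.1)
print("yellow",rect(G[m]))
F=rays(s,s["position"][2]+.002)
for k in bot.trace("forceps","wrist")[:2]: print(k["conf"],rect(F[k["mask"]]))
i2,d2=bot.capture("top"); K,R,t=Twc("top")
P=towdepth("top",d2,cv2.inRange(cv2.cvtColor(i2,cv2.COLOR_RGB2HSV),(18,120,120),(38,255,255))>0); P=P[(abs(P[:,0]-.423)<.08)&(abs(P[:,1]+.354)<.1)]; print("top yellow",len(P) and rect(P))
plan(.423,-.354,.1,99)
save("w4c",cv2.resize(im[100:400,80:480],None,fx=2,fy=2))
E
```

```text
pad_forceps 0.59 5677 ztop 0.0041 med [ 0.4233 -0.3405  0.0033] (422.9, -355.8, 135.6, 46.3, 98.4)
yellow (438.7, -373.3, 160.5, 91.2, 90.4)
0.67 (421.9, -330.9, 109.5, 13.0, 100.2)
top yellow 0
at [ 423.8 -337.5  128.2] yaw 98.6 t 10.8333 roll rad -0.007 then shift mm [-16.2  -3.4  28.2]
```

View pics/w4c.png

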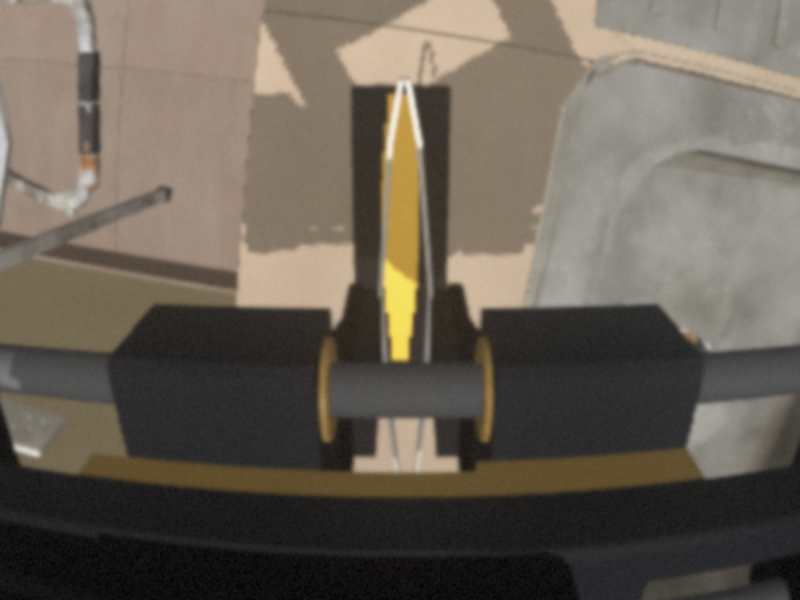

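The forceps tip is at about (404,82) in the crop, over the pad's yellow shape and nearly parallel to it; it needs to go about 16 mm back along the pad.

Emit:
move_arm:
  increments:
    - {"xyz": [-4, -0.7, 12], "roll": -0.003, "grip": 0}
    - {"xyz": [-8, -1.5, 20], "roll": 0, "grip": 0}
    - {"xyz": [-4, -1, 22], "roll": 0, "grip": 0}
    - {"xyz": [0, 0, 20], "roll": 0, "grip": 0}
    - {"xyz": [0, 0, 14], "roll": 0, "grip": 0}

```text
time_s: 11.25
position: [0.4226, -0.3544, 0.0375]
tcp_rot: [[-0.152, 0.988, -0.001], [0.988, 0.152, 0.001], [0.001, -0.001, -1.0]]
force: [-0.5, -0.2, -0.6]
opening: 0.152
grasp_force: 30.0
```

Emit:
move_arm:
  increments:
    - {"xyz": [0, 0, 8], "roll": 0, "grip": 0}
    - {"xyz": [0, 0, 4], "roll": 0, "grip": 0}
    - {"xyz": [0, 0, 0], "roll": 0, "grip": 0}
    - {"xyz": [0, 0, 0], "roll": 0, "grip": 0}

```text
time_s: 11.58
position: [0.4233, -0.3553, 0.0277]
tcp_rot: [[-0.152, 0.988, 0.0], [0.988, 0.152, -0.001], [-0.001, 0.0, -1.0]]
force: [-0.2, -0.2, -0.2]
opening: 0.152
grasp_force: 30.0
```

```bash
python3 - <<'E'
from h import *
s,im,d,X=look("w5"); measure("pad_forceps",s,d,X)
a=[t["mask"] for t in bot.trace("forceps","wrist")[:1]]
F=rays(s,s["position"][2]+.0025)
for m in a: print(rect(F[m]), F[m][np.argmax(F[m][:,1])])
plan(.423,-.354,.0067,99)
save("w5c",cv2.resize(im[60:360,80:480],None,fx=2,fy=2))
import json; np.save("s5.npy",np.array([s["position"]]));
for z,n in [(.004,"pad"),(s["position"][2]+.0025,"f")]:
    g=rays(s,z); np.save("g_"+n+".npy",g)
E
```

```text
pad_forceps 0.67 9154 ztop 0.0038 med [ 0.421  -0.3268  0.0033] (422.9, -357.5, 138.9, 45.5, 97.6)
(422.0, -349.4, 113.4, 13.3, 98.7) [ 0.41410517 -0.29322157  0.03023837]
at [ 423.5 -355.7   28.4] yaw 98.7 t 11.7333 roll rad -0.005 then shift mm [ 1.8 -0.2 21.7]
```

View pics/w5c.png

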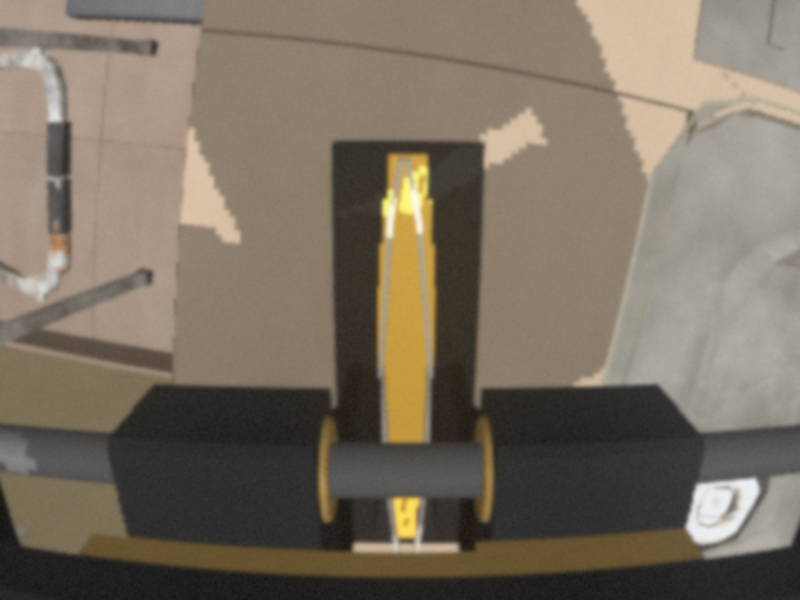

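```bash
python3 - <<'E'
import numpy as np
p=np.load("g_pad.npy");f=np.load("g_f.npy")
a=np.radians(98.8);ax=np.array([np.cos(a),np.sin(a)])
for n,g,u,v,L in [("yellow tip",p,284,136,65),("pad edge mid",p,283.5,131,69),("forceps tip",f,283,138.5,63.5)]:
    q=(g[int(v),int(u)]+g[int(np.ceil(v)),int(np.ceil(u))])[:2]/2*1000; print(n,q.round(1),"centre",(q-L*ax).round(1))
print("yellow mid row260",p[60+130,80+203], "forceps mid", f[60+130,80+203], p[190,269],p[190,297])
E
```

```text
yellow tip [ 414.1 -292.5] centre [ 424.1 -356.7]
pad edge mid [ 413.4 -289.7] centre [ 424.  -357.9]
forceps tip [ 413.4 -292.1] centre [ 423.2 -354.8]
yellow mid row260 [ 0.41837324 -0.32370596  0.004     ] forceps mid [ 0.41736451 -0.31759369  0.03023837] [ 0.41027881 -0.32494118  0.004     ] [ 0.42646747 -0.32245733  0.004     ]
```

Emit:
move_arm:
  increments:
    - {"xyz": [-1.2, 0.5, 6], "roll": 0, "grip": 0}
    - {"xyz": [0, 0, 7], "roll": 0, "grip": 0}
    - {"xyz": [0, 0, 4], "roll": 0, "grip": 0}
    - {"xyz": [0, 0, 2.5], "roll": 0, "grip": 0}
    - {"xyz": [0, 0, 0], "roll": 0, "grip": 0}

```text
time_s: 12.15
position: [0.4232, -0.3558, 0.007]
tcp_rot: [[-0.151, 0.988, -0.001], [0.988, 0.151, 0.001], [0.002, -0.001, -1.0]]
force: [0.4, 1.2, 0.6]
opening: 0.146
grasp_force: 30.0
```

Emit:
move_arm:
  increments:
    - {"xyz": [0, 0, 0.8], "roll": 0, "grip": 0}
    - {"xyz": [0, 0, 0.5], "roll": 0, "grip": 0}
    - {"xyz": [0, 0, 0], "roll": 0, "grip": 0}

```text
time_s: 12.4
position: [0.4237, -0.3564, 0.0067]
tcp_rot: [[-0.151, 0.988, 0.0], [0.988, 0.151, -0.0], [-0.0, 0.0, -1.0]]
force: [0.7, -0.3, -0.4]
opening: 0.147
grasp_force: 30.0
```

Emit:
move_arm:
  increments:
    - {"xyz": [0, 0, 0.5], "roll": 0, "grip": 0}
    - {"xyz": [0, 0, 0], "roll": 0, "grip": 0}
    - {"xyz": [0, 0, 0], "roll": 0, "grip": 0}

```text
time_s: 12.65
position: [0.4238, -0.3565, 0.0066]
tcp_rot: [[-0.151, 0.988, 0.0], [0.988, 0.151, -0.0], [-0.0, 0.0, -1.0]]
force: [-1.0, 1.0, 4.1]
opening: 0.145
grasp_force: 30.0
```

Emit:
move_arm:
  increments:
    - {"xyz": [0, 0, 0], "roll": 0, "grip": 18}
    - {"xyz": [0, 0, 0], "roll": 0, "grip": 22}
    - {"xyz": [0, 0, 0], "roll": 0, "grip": 30}
    - {"xyz": [0, 0, 0], "roll": 0, "grip": 40}

```text
time_s: 12.98
position: [0.4237, -0.3563, 0.0059]
tcp_rot: [[-0.151, 0.988, -0.0], [0.988, 0.151, 0.0], [0.0, -0.0, -1.0]]
force: [0.1, -0.6, -0.5]
opening: 0.297
grasp_force: 0.0
```

Emit:
move_arm:
  increments:
    - {"xyz": [0, 0, -5], "roll": 0, "grip": 50}
    - {"xyz": [0, 0, -15], "roll": 0, "grip": 60}
    - {"xyz": [0, 0, -30], "roll": 0, "grip": 80}
    - {"xyz": [0, 0, -35], "roll": 0, "grip": 80}
    - {"xyz": [0, 0, -35], "roll": 0, "grip": 80}

```text
time_s: 13.4
position: [0.4232, -0.3557, 0.1269]
tcp_rot: [[-0.151, 0.988, -0.001], [0.988, 0.151, 0.002], [0.002, -0.001, -1.0]]
force: [-0.3, -0.7, 0.5]
opening: 0.659
grasp_force: 0.0
```

Emit:
move_arm:
  increments:
    - {"xyz": [-25, 0, -35], "roll": 0.05, "grip": 80}
    - {"xyz": [-25, 0, -25], "roll": 0.05, "grip": 80}
    - {"xyz": [-25, 0, 0], "roll": 0.05, "grip": 80}
    - {"xyz": [0, 0, 0], "roll": 0, "grip": 80}
    - {"xyz": [0, 0, 0], "roll": 0, "grip": 80}

```text
time_s: 13.82
position: [0.431, -0.4312, 0.1856]
tcp_rot: [[-0.001, 1.0, 0.001], [1.0, 0.001, -0.001], [-0.001, 0.001, -1.0]]
force: [-0.4, 1.1, -0.3]
opening: 0.799
grasp_force: 0.0
```

```bash
python3 - <<'E'
from h import *
s,im,d,X=look("w6"); measure("pad_forceps",s,d,X)
for z,l in [(.0085,"forceps"),(.004,"pad_forceps")]:
  G=rays(s,z)
  for k in bot.trace(l,"wrist")[:2]: print(l,k["conf"],rect(G[k["mask"]]))
plan(.43,.37,.2,90)
save("w6c",cv2.resize(im[0:300,80:480],None,fx=2,fy=2))
E
```

```text
pad_forceps 0.92 5338 ztop 0.0041 med [ 0.4241 -0.3579  0.0033] (423.5, -357.1, 138.9, 45.8, 97.4)
forceps 0.69 (423.0, -356.2, 124.6, 14.4, 98.4)
pad_forceps 0.92 (423.6, -357.4, 137.8, 45.5, 97.7)
at [ 430.6 -428.3  184. ] yaw 90.2 t 14.0167 roll rad 0.003 then shift mm [ 7.983e+02 -6.000e-01 -1.600e+01]
```

View pics/w6c.png

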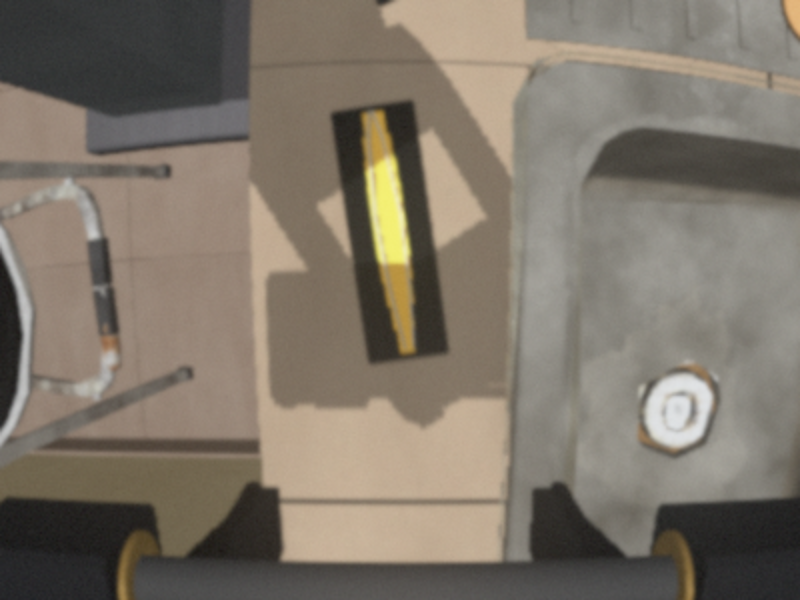

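The forceps (centre 423.0, −356.2) sit on the silhouette within about 1 mm of the pad centre and within 1° of its angle. I'll go back and measure the tin, cap and box pads on the way.

Emit:
move_arm:
  increments:
    - {"xyz": [30, -2, 0], "roll": 0, "grip": 80}
    - {"xyz": [40, -2, 0], "roll": 0, "grip": 80}
    - {"xyz": [40, -2, 0], "roll": 0, "grip": 80}
    - {"xyz": [40, -2, 0], "roll": 0, "grip": 80}
    - {"xyz": [20, 0, 0], "roll": 0, "grip": 80}

```text
time_s: 14.43
position: [0.4201, -0.2536, 0.1841]
tcp_rot: [[-0.004, 1.0, -0.005], [1.0, 0.004, 0.006], [0.006, -0.005, -1.0]]
force: [-0.8, 0.8, 0.0]
opening: 0.798
grasp_force: 0.0
```

Emit:
move_arm:
  increments:
    - {"xyz": [0, 0, 0], "roll": 0, "grip": 80}
    - {"xyz": [0, 0, 0], "roll": 0, "grip": 80}

```text
time_s: 14.6
position: [0.4226, -0.2583, 0.1849]
tcp_rot: [[-0.005, 1.0, -0.001], [1.0, 0.005, 0.001], [0.001, -0.001, -1.0]]
force: [-0.8, 0.2, 0.4]
opening: 0.803
grasp_force: 0.0
```

```bash
cat >> h.py <<'E'
def flat(l,s,z):
    G=rays(s,z)
    for k in bot.trace(l,"wrist")[:2]: print("flat",l,round(k["conf"],2),rect(G[k["mask"]]))
E
python3 - <<'E'
from h import *
s,im,d,X=look("w7"); print(s["position"])
for l in ["pad_tin","pad_cap"]: measure(l,s,d,X); flat(l,s,.004)
E
```

```text
[ 0.42260106 -0.25829616  0.18488089]
pad_tin 0.92 5263 ztop 0.004 med [ 0.4298 -0.1786  0.0033] (429.9, -179.2, 86.5, 70.3, 115.4)
flat pad_tin 0.92 (429.8, -178.9, 85.8, 69.8, 115.3)
```

Emit:
move_arm:
  increments:
    - {"xyz": [30, 0, 0], "roll": 0, "grip": 80}
    - {"xyz": [40, 0, 0], "roll": 0, "grip": 80}
    - {"xyz": [40, 0, 0], "roll": 0, "grip": 80}
    - {"xyz": [40, 0, 0], "roll": 0, "grip": 80}
    - {"xyz": [30, 0, 0], "roll": 0, "grip": 80}

```text
time_s: 15.27
position: [0.4218, -0.0785, 0.1848]
tcp_rot: [[-0.001, 1.0, -0.001], [1.0, 0.001, 0.001], [0.001, -0.001, -1.0]]
force: [-0.4, -0.1, 0.2]
opening: 0.802
grasp_force: 0.0
```

Emit:
move_arm:
  increments:
    - {"xyz": [0, 0, 0], "roll": 0, "grip": 80}
    - {"xyz": [0, 0, 0], "roll": 0, "grip": 80}

```text
time_s: 15.43
position: [0.4227, -0.0796, 0.1851]
tcp_rot: [[-0.005, 1.0, 0.0], [1.0, 0.005, -0.0], [-0.0, 0.0, -1.0]]
force: [-0.1, -0.5, -0.1]
opening: 0.797
grasp_force: 0.0
```

```bash
python3 - <<'E'
from h import *
s,im,d,X=look("w8"); print(s["position"])
for l in ["pad_cap","pad_box"]: measure(l,s,d,X); flat(l,s,.004)
E
```

```text
[ 0.42267739 -0.0795811   0.1850522 ]
pad_cap 0.57 3843 ztop 0.004 med [0.4248 0.0274 0.0033] (424.8, 27.3, 66.8, 66.8, 63.7)
flat pad_cap 0.57 (424.7, 27.0, 66.7, 65.7, 64.4)
```

Emit:
move_arm:
  increments:
    - {"xyz": [40, 0, 0], "roll": 0, "grip": 80}
    - {"xyz": [40, 0, 0], "roll": 0, "grip": 80}
    - {"xyz": [40, 0, 0], "roll": 0, "grip": 80}
    - {"xyz": [40, 0, 0], "roll": 0, "grip": 80}
    - {"xyz": [30, 0, 0], "roll": 0, "grip": 80}

```text
time_s: 16.1
position: [0.4223, 0.1112, 0.185]
tcp_rot: [[-0.0, 1.0, 0.0], [1.0, 0.0, 0.0], [0.0, 0.0, -1.0]]
force: [-0.9, 0.3, -0.8]
opening: 0.802
grasp_force: 0.0
```

Emit:
move_arm:
  increments:
    - {"xyz": [40, 2, 0], "roll": 0, "grip": 80}
    - {"xyz": [40, 2, 0], "roll": 0, "grip": 80}
    - {"xyz": [40, 2, 0], "roll": 0, "grip": 80}
    - {"xyz": [0, 0, 0], "roll": 0, "grip": 80}
    - {"xyz": [0, 0, 0], "roll": 0, "grip": 80}

```text
time_s: 16.52
position: [0.4284, 0.231, 0.1849]
tcp_rot: [[-0.005, 1.0, 0.001], [1.0, 0.005, -0.0], [-0.0, 0.001, -1.0]]
force: [-0.1, -0.6, 0.1]
opening: 0.801
grasp_force: 0.0
```

```bash
python3 - <<'E'
from h import *
s,im,d,X=look("w9"); print(s["position"])
for l,z in [("cap",.065),("tin",.051),("slide_box",.033),("pad_box",.004)]: measure(l,s,d,X); flat(l,s,z)
plan(.444,.367,.1,90)
E
```

```text
[0.42842826 0.23098281 0.18485779]
cap 0.91 1378 ztop 0.0643 med [0.4436 0.3654 0.0637] (444.2, 365.4, 36.2, 35.4, 90.3)
flat cap 0.91 (444.0, 364.4, 37.2, 35.0, 90.3)
tin 0.9 1404 ztop 0.0504 med [0.448  0.3723 0.0496] (445.9, 369.6, 59.8, 42.2, 63.9)
flat tin 0.9 (445.9, 368.8, 60.0, 41.7, 64.3)
slide_box 0.71 3904 ztop 0.0321 med [0.4627 0.3669 0.0314] (452.5, 373.3, 100.5, 68.0, 75.0)
flat slide_box 0.71 (452.3, 372.2, 101.7, 69.1, 74.4)
pad_box 0.8 9204 ztop 0.004 med [0.427  0.2214 0.0034] (427.2, 218.0, 124.3, 94.7, 98.8)
flat pad_box 0.8 (427.1, 218.5, 123.8, 94.1, 99.0)
at [428.1 228.9 185.1] yaw 90.0 t 16.9667 roll rad 0.0 then shift mm [138.1  15.9  85.1]
```

Emit:
move_arm:
  increments:
    - {"xyz": [28, 3, 10], "roll": 0, "grip": 80}
    - {"xyz": [35, 4, 15], "roll": 0, "grip": 80}
    - {"xyz": [35, 4, 20], "roll": 0, "grip": 80}
    - {"xyz": [25, 4, 20], "roll": 0, "grip": 80}
    - {"xyz": [14, 1, 15], "roll": 0, "grip": 80}

```text
time_s: 17.38
position: [0.4444, 0.3694, 0.1038]
tcp_rot: [[-0.003, 1.0, 0.001], [1.0, 0.003, 0.001], [0.001, 0.001, -1.0]]
force: [0.2, -0.2, -0.4]
opening: 0.796
grasp_force: 0.0
```

Emit:
move_arm:
  increments:
    - {"xyz": [0, 0, 5], "roll": 0, "grip": 80}
    - {"xyz": [0, 0, 0], "roll": 0, "grip": 80}
    - {"xyz": [0, 0, 0], "roll": 0, "grip": 80}

```text
time_s: 17.63
position: [0.4433, 0.3659, 0.1]
tcp_rot: [[-0.002, 1.0, -0.001], [1.0, 0.002, -0.001], [-0.001, -0.001, -1.0]]
force: [0.9, 0.5, 0.4]
opening: 0.798
grasp_force: 0.0
```

```bash
python3 - <<'E'
from h import *
s,im,d,X=look("w10"); measure("cap",s,d,X); flat("cap",s,.065)
plan(.444,.366,.0535,90)
E
```

```text
cap 0.97 2693 ztop 0.0642 med [0.4441 0.3682 0.0637] (443.9, 367.0, 36.6, 36.2, 89.1)
flat cap 0.97 (444.1, 368.9, 40.1, 36.1, 88.6)
at [444.2 366.1 101.2] yaw 90.0 t 17.7833 roll rad 0.001 then shift mm [-0.1 -0.2 47.7]
```

Emit:
move_arm:
  increments:
    - {"xyz": [1, 0, 15], "roll": 0, "grip": 80}
    - {"xyz": [0, 0, 15], "roll": 0, "grip": 80}
    - {"xyz": [0, 0, 10], "roll": 0, "grip": 80}
    - {"xyz": [0, 0, 5], "roll": 0, "grip": 75}
    - {"xyz": [0, 0, 2], "roll": 0, "grip": 70}

```text
time_s: 18.2
position: [0.4435, 0.3673, 0.0527]
tcp_rot: [[-0.001, 1.0, -0.001], [1.0, 0.001, -0.0], [-0.0, -0.001, -1.0]]
force: [0.0, 0.3, -0.0]
opening: 0.743
grasp_force: 0.0
```

Emit:
move_arm:
  increments:
    - {"xyz": [0, 0, 0], "roll": 0, "grip": 60}
    - {"xyz": [0, 0, 0], "roll": 0, "grip": 50}
    - {"xyz": [0, 0, 0], "roll": 0, "grip": 45}

```text
time_s: 18.45
position: [0.4441, 0.3681, 0.0537]
tcp_rot: [[-0.002, 1.0, 0.001], [1.0, 0.002, 0.001], [0.001, 0.001, -1.0]]
force: [1.1, -0.4, -0.6]
opening: 0.56
grasp_force: 0.0
```

Emit:
move_arm:
  increments:
    - {"xyz": [-0.5, 0, 0], "roll": 0, "grip": 42}
    - {"xyz": [0, 0, 0], "roll": 0, "grip": 38}
    - {"xyz": [0, 0, 0], "roll": 0, "grip": 30}
    - {"xyz": [0, 0, 0], "roll": 0, "grip": 30}
    - {"xyz": [0, 0, 0], "roll": 0, "grip": 30}

```text
time_s: 18.87
position: [0.4438, 0.3675, 0.0534]
tcp_rot: [[-0.002, 1.0, 0.001], [1.0, 0.002, 0.0], [0.0, 0.001, -1.0]]
force: [-0.7, -0.4, 3.7]
opening: 0.409
grasp_force: 30.0
```

Emit:
move_arm:
  increments:
    - {"xyz": [0, 0, 0], "roll": 0, "grip": 20}
    - {"xyz": [0, 0, 0], "roll": 0, "grip": 20}
    - {"xyz": [0, 0, -4], "roll": 0, "grip": 20}
    - {"xyz": [0, 0, -10], "roll": 0, "grip": 20}
    - {"xyz": [0, 0, -15], "roll": 0, "grip": 20}

```text
time_s: 19.28
position: [0.4425, 0.3668, 0.0814]
tcp_rot: [[-0.002, 1.0, -0.003], [1.0, 0.002, -0.002], [-0.002, -0.003, -1.0]]
force: [-0.2, 1.0, -0.2]
opening: 0.406
grasp_force: 29.9
```

Emit:
move_arm:
  increments:
    - {"xyz": [0, 0, -20], "roll": 0, "grip": 20}
    - {"xyz": [-15, -4, -20], "roll": 0, "grip": 20}
    - {"xyz": [-30, -5, -15], "roll": 0, "grip": 20}
    - {"xyz": [-40, -5, 0], "roll": 0, "grip": 20}
    - {"xyz": [-40, -5, 0], "roll": 0, "grip": 20}

```text
time_s: 19.7
position: [0.4254, 0.2421, 0.1387]
tcp_rot: [[-0.005, 1.0, 0.004], [1.0, 0.005, 0.001], [0.001, 0.004, -1.0]]
force: [0.6, -1.2, -0.7]
opening: 0.405
grasp_force: 29.9
```

Emit:
move_arm:
  increments:
    - {"xyz": [-40, 0, 0], "roll": 0, "grip": 20}
    - {"xyz": [-40, 0, 0], "roll": 0, "grip": 20}
    - {"xyz": [-40, 0, 5], "roll": 0, "grip": 20}
    - {"xyz": [-40, 0, 15], "roll": 0, "grip": 20}
    - {"xyz": [-30, 0, 20], "roll": 0, "grip": 20}

```text
time_s: 20.12
position: [0.4267, 0.0508, 0.0987]
tcp_rot: [[-0.001, 1.0, 0.005], [1.0, 0.001, -0.001], [-0.001, 0.005, -1.0]]
force: [1.1, 0.3, -0.9]
opening: 0.41
grasp_force: 29.9
```

Emit:
move_arm:
  increments:
    - {"xyz": [-17, 0, 20], "roll": 0, "grip": 20}
    - {"xyz": [-8, 0, 20], "roll": 0, "grip": 20}
    - {"xyz": [0, 0, 15], "roll": 0, "grip": 20}
    - {"xyz": [0, 0, 0], "roll": 0, "grip": 20}
    - {"xyz": [0, 0, 0], "roll": 0, "grip": 20}

```text
time_s: 20.53
position: [0.425, 0.0283, 0.0423]
tcp_rot: [[-0.001, 1.0, -0.002], [1.0, 0.001, 0.0], [0.0, -0.002, -1.0]]
force: [-0.1, 0.6, 0.2]
opening: 0.41
grasp_force: 29.9
```

```bash
python3 - <<'E'
from h import *
s,im,d,X=look("w11"); flat("cap",s,s["position"][2]+.0115);measure("cap",s,d,X); measure("pad_cap",s,d,X)
plan(.4248,.0272,.0065,90)
E
```

```text
flat cap 0.7 (424.8, 35.6, 35.5, 30.7, 0.0)
cap 0.7 3285 ztop 0.053 med [0.4251 0.0324 0.0526] (424.7, 32.6, 36.0, 26.9, 0.3)
pad_cap 0.58 5557 ztop 0.0038 med [0.4232 0.0426 0.0032] (425.3, 28.4, 68.4, 66.0, 155.9)
at [425.9  28.7  43.4] yaw 90.2 t 20.7333 roll rad 0.003 then shift mm [-1.5 -1.1 36.9]
```

Emit:
move_arm:
  increments:
    - {"xyz": [-0.6, -0.5, 10], "roll": 0, "grip": 20}
    - {"xyz": [0, 0, 12], "roll": 0, "grip": 20}
    - {"xyz": [0, 0, 8], "roll": 0, "grip": 20}
    - {"xyz": [0, 0, 4], "roll": 0, "grip": 20}
    - {"xyz": [0, 0, 1.5], "roll": 0, "grip": 20}

```text
time_s: 21.15
position: [0.4247, 0.028, 0.0068]
tcp_rot: [[-0.003, 1.0, -0.0], [1.0, 0.003, 0.0], [0.0, -0.0, -1.0]]
force: [-1.4, 1.3, 14.6]
opening: 0.407
grasp_force: 30.4
```

Emit:
move_arm:
  increments:
    - {"xyz": [0, 0, 1], "roll": 0, "grip": 20}
    - {"xyz": [0, 0, 0], "roll": 0, "grip": 20}
    - {"xyz": [0, 0, 0], "roll": 0, "grip": 20}

```text
time_s: 21.4
position: [0.4247, 0.028, 0.0068]
tcp_rot: [[-0.002, 1.0, 0.001], [1.0, 0.002, -0.0], [-0.0, 0.001, -1.0]]
force: [-0.9, 1.2, 6.2]
opening: 0.408
grasp_force: 30.1
```

Contact, with light force. Releasing, retreating and checking.

Emit:
move_arm:
  increments:
    - {"xyz": [0, 0, 0], "roll": 0, "grip": 45}
    - {"xyz": [0, 0, 0], "roll": 0, "grip": 50}
    - {"xyz": [0, 0, 0], "roll": 0, "grip": 60}
    - {"xyz": [0, 0, 0], "roll": 0, "grip": 70}

```text
time_s: 21.73
position: [0.425, 0.0277, 0.0061]
tcp_rot: [[-0.002, 1.0, 0.0], [1.0, 0.002, -0.0], [-0.0, 0.0, -1.0]]
force: [1.0, -0.5, 0.1]
opening: 0.572
grasp_force: 0.0
```

Emit:
move_arm:
  increments:
    - {"xyz": [0, 0, -8], "roll": 0, "grip": 80}
    - {"xyz": [0, 0, -20], "roll": 0, "grip": 80}
    - {"xyz": [-15, 0, -35], "roll": 0, "grip": 80}
    - {"xyz": [-25, 0, -35], "roll": 0, "grip": 80}
    - {"xyz": [-25, 0, -35], "roll": 0, "grip": 80}

```text
time_s: 22.15
position: [0.4239, -0.0357, 0.1383]
tcp_rot: [[-0.004, 1.0, -0.001], [1.0, 0.004, 0.001], [0.001, -0.001, -1.0]]
force: [0.8, -0.4, -0.3]
opening: 0.794
grasp_force: 0.0
```

Emit:
move_arm:
  increments:
    - {"xyz": [-20, 0, -25], "roll": 0, "grip": 80}
    - {"xyz": [0, 0, 0], "roll": 0, "grip": 80}
    - {"xyz": [0, 0, 0], "roll": 0, "grip": 80}

```text
time_s: 22.4
position: [0.4259, -0.0568, 0.1634]
tcp_rot: [[0.0, 1.0, 0.004], [1.0, -0.0, -0.002], [-0.002, 0.004, -1.0]]
force: [-0.2, 0.7, -0.4]
opening: 0.801
grasp_force: 0.0
```

```bash
python3 - <<'E'
from h import *
s,im,d,X=look("w12"); measure("cap",s,d,X); measure("pad_cap",s,d,X); flat("pad_cap",s,.004)
plan(.422,.27,.19,90)
save("w12c",cv2.resize(im[0:300,80:480],None,fx=2,fy=2))
E
```

```text
cap 0.87 1156 ztop 0.0178 med [0.4251 0.0269 0.0172] (424.6, 26.8, 35.6, 35.2, 115.8)
pad_cap 0.89 3244 ztop 0.0039 med [0.4251 0.0283 0.0033] (425.2, 27.5, 67.0, 66.5, 154.9)
flat pad_cap 0.89 (425.1, 27.5, 66.3, 66.0, 154.8)
at [423.5 -54.4 160.5] yaw 90.2 t 22.6 roll rad 0.003 then shift mm [324.4  -1.5 -29.5]
```

View pics/w12c.png

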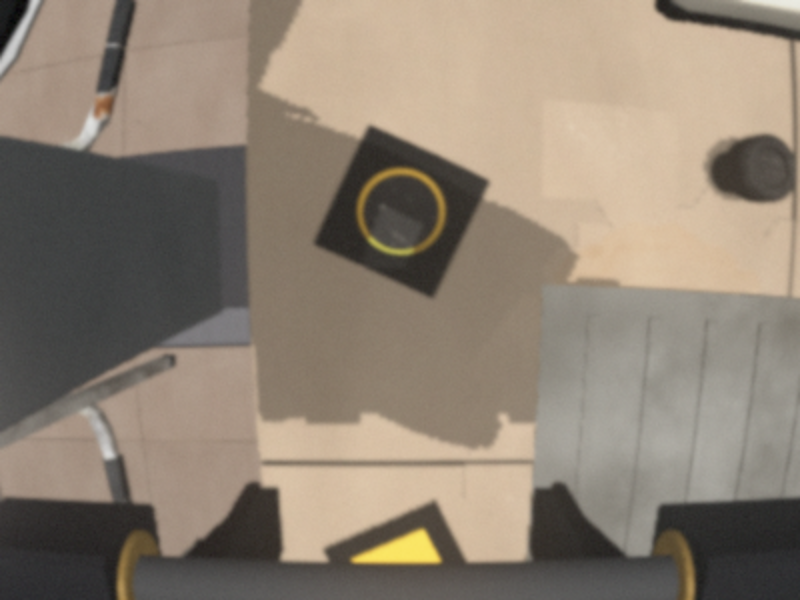

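The cap is centred, with an even yellow ring round it at (401,212). Next is the tin.

Emit:
move_arm:
  increments:
    - {"xyz": [30, 0, -10], "roll": 0, "grip": 80}
    - {"xyz": [40, 0, -10], "roll": 0, "grip": 80}
    - {"xyz": [40, 0, 0], "roll": 0, "grip": 80}
    - {"xyz": [40, 0, 0], "roll": 0, "grip": 80}
    - {"xyz": [40, 0, 0], "roll": 0, "grip": 80}

```text
time_s: 23.02
position: [0.4229, 0.1367, 0.1805]
tcp_rot: [[-0.003, 1.0, -0.003], [1.0, 0.003, -0.0], [-0.0, -0.003, -1.0]]
force: [0.7, -0.7, -0.5]
opening: 0.799
grasp_force: 0.0
```

Emit:
move_arm:
  increments:
    - {"xyz": [40, 2, 0], "roll": 0, "grip": 80}
    - {"xyz": [40, 4, 0], "roll": 0, "grip": 80}
    - {"xyz": [40, 4, 0], "roll": 0, "grip": 80}
    - {"xyz": [40, 4, 10], "roll": 0, "grip": 80}
    - {"xyz": [40, 4, 10], "roll": 0, "grip": 80}

```text
time_s: 23.43
position: [0.4405, 0.337, 0.1601]
tcp_rot: [[-0.004, 1.0, -0.002], [1.0, 0.004, -0.001], [-0.001, -0.002, -1.0]]
force: [1.0, -0.4, 0.2]
opening: 0.802
grasp_force: 0.0
```

Emit:
move_arm:
  increments:
    - {"xyz": [24, 3, 15], "roll": 0, "grip": 80}
    - {"xyz": [10, 0, 15], "roll": 0.11, "grip": 80}
    - {"xyz": [0, 0, 15], "roll": 0.11, "grip": 80}
    - {"xyz": [0, 0, 10], "roll": 0.11, "grip": 80}
    - {"xyz": [0, 0, 5], "roll": 0.11, "grip": 80}

```text
time_s: 23.85
position: [0.4418, 0.3684, 0.0979]
tcp_rot: [[0.427, 0.904, -0.007], [0.904, -0.427, -0.004], [-0.006, -0.004, -1.0]]
force: [0.1, 0.6, -0.7]
opening: 0.801
grasp_force: 0.0
```

Emit:
move_arm:
  increments:
    - {"xyz": [0, 0, 0], "roll": 0, "grip": 80}
    - {"xyz": [0, 0, 0], "roll": 0, "grip": 80}

```text
time_s: 24.02
position: [0.4434, 0.3683, 0.0999]
tcp_rot: [[0.42, 0.907, -0.004], [0.907, -0.42, -0.002], [-0.003, -0.002, -1.0]]
force: [0.7, 1.0, -0.6]
opening: 0.8
grasp_force: 0.0
```

```bash
python3 - <<'E'
from h import *
s,im,d,X=look("w13"); measure("tin",s,d,X);flat("tin",s,.051); measure("slide_box",s,d,X)
plan(.446,.3696,.0360,64)
E
```

```text
tin 0.88 4853 ztop 0.0505 med [0.4471 0.3725 0.0499] (446.3, 370.0, 60.0, 41.3, 64.0)
flat tin 0.88 (446.9, 371.6, 60.9, 40.7, 64.3)
slide_box 0.56 6914 ztop 0.032 med [0.4655 0.3957 0.0314] (452.1, 373.7, 100.7, 68.9, 74.8)
at [445.1 368.5 101.9] yaw 65.0 t 24.2167 roll rad 0.017 then shift mm [ 1.3  0.3 65.9]
```

Emit:
move_arm:
  increments:
    - {"xyz": [2, 0.5, 15], "roll": 0.015, "grip": 80}
    - {"xyz": [0, 0, 20], "roll": 0, "grip": 80}
    - {"xyz": [0, 0, 16], "roll": 0, "grip": 80}
    - {"xyz": [0, 0, 9], "roll": 0, "grip": 75}
    - {"xyz": [0, 0, 4], "roll": 0, "grip": 70}

```text
time_s: 24.63
position: [0.4459, 0.3695, 0.0367]
tcp_rot: [[0.437, 0.899, -0.002], [0.899, -0.437, -0.001], [-0.001, -0.001, -1.0]]
force: [-0.2, 0.1, -0.3]
opening: 0.745
grasp_force: 0.0
```

Emit:
move_arm:
  increments:
    - {"xyz": [0, 0, 0], "roll": 0, "grip": 65}
    - {"xyz": [0, 0, 0], "roll": 0, "grip": 60}
    - {"xyz": [0, 0, 0], "roll": 0, "grip": 55}

```text
time_s: 24.88
position: [0.4471, 0.3703, 0.0387]
tcp_rot: [[0.438, 0.899, 0.002], [0.899, -0.438, 0.001], [0.002, 0.001, -1.0]]
force: [-0.2, 0.6, 0.1]
opening: 0.6
grasp_force: 0.0
```

Emit:
move_arm:
  increments:
    - {"xyz": [0, -0.4, 2], "roll": 0, "grip": 50}
    - {"xyz": [0, 0, 0], "roll": 0, "grip": 45}
    - {"xyz": [0, 0, 0], "roll": 0, "grip": 40}
    - {"xyz": [0, 0, 0], "roll": 0, "grip": 30}
    - {"xyz": [0, 0, 0], "roll": 0, "grip": 25}

```text
time_s: 25.3
position: [0.4462, 0.3703, 0.0362]
tcp_rot: [[0.438, 0.899, 0.0], [0.899, -0.438, 0.0], [0.0, 0.0, -1.0]]
force: [-1.1, 0.6, 3.6]
opening: 0.474
grasp_force: 30.0
```

Emit:
move_arm:
  increments:
    - {"xyz": [0, 0, 0], "roll": 0, "grip": 25}
    - {"xyz": [0, 0, 0], "roll": 0, "grip": 25}
    - {"xyz": [0, 0, 0], "roll": 0, "grip": 25}

```text
time_s: 25.55
position: [0.4462, 0.3703, 0.0361]
tcp_rot: [[0.438, 0.899, 0.0], [0.899, -0.438, 0.0], [0.001, 0.0, -1.0]]
force: [-1.3, -0.4, 4.9]
opening: 0.472
grasp_force: 30.0
```

Emit:
move_arm:
  increments:
    - {"xyz": [0, 0, -3], "roll": 0, "grip": 25}
    - {"xyz": [0, 0, -8], "roll": 0, "grip": 25}
    - {"xyz": [0, 0, -14], "roll": 0, "grip": 25}
    - {"xyz": [0, 0, -18], "roll": 0, "grip": 25}
    - {"xyz": [0, 0, -20], "roll": -0.05, "grip": 25}

```text
time_s: 25.97
position: [0.4454, 0.3697, 0.0988]
tcp_rot: [[0.392, 0.92, -0.002], [0.92, -0.392, -0.001], [-0.002, -0.001, -1.0]]
force: [0.1, -0.1, 0.2]
opening: 0.471
grasp_force: 30.0
```

Emit:
move_arm:
  increments:
    - {"xyz": [0, 0, -20], "roll": -0.1, "grip": 25}
    - {"xyz": [0, 0, -12], "roll": -0.1, "grip": 25}
    - {"xyz": [0, 0, -6], "roll": -0.1, "grip": 25}
    - {"xyz": [0, 0, 0], "roll": -0.1, "grip": 25}
    - {"xyz": [-15, -3, 0], "roll": 0, "grip": 25}

```text
time_s: 26.38
position: [0.4445, 0.3572, 0.138]
tcp_rot: [[-0.002, 1.0, 0.004], [1.0, 0.002, 0.003], [0.003, 0.004, -1.0]]
force: [0.0, -0.4, -0.8]
opening: 0.472
grasp_force: 30.0
```

Emit:
move_arm:
  increments:
    - {"xyz": [-30, -6, 0], "roll": 0, "grip": 25}
    - {"xyz": [-40, -6, 0], "roll": 0, "grip": 25}
    - {"xyz": [-40, -5, 0], "roll": 0, "grip": 25}
    - {"xyz": [-40, 0, 0], "roll": 0, "grip": 25}
    - {"xyz": [-40, 0, 0], "roll": 0, "grip": 25}

```text
time_s: 26.8
position: [0.4246, 0.1638, 0.137]
tcp_rot: [[0.002, 1.0, 0.0], [1.0, -0.002, -0.0], [-0.0, 0.0, -1.0]]
force: [1.4, -1.0, -0.5]
opening: 0.469
grasp_force: 30.0
```

Emit:
move_arm:
  increments:
    - {"xyz": [-40, 0, 0], "roll": 0, "grip": 25}
    - {"xyz": [-40, 0, 0], "roll": 0, "grip": 25}
    - {"xyz": [-40, 0, 0], "roll": 0, "grip": 25}
    - {"xyz": [-40, 0, 0], "roll": 0, "grip": 25}
    - {"xyz": [-40, 0, 0], "roll": 0, "grip": 25}

```text
time_s: 27.22
position: [0.4245, -0.0367, 0.1371]
tcp_rot: [[0.003, 1.0, 0.001], [1.0, -0.003, -0.0], [-0.0, 0.001, -1.0]]
force: [1.2, 0.5, -1.0]
opening: 0.474
grasp_force: 30.0
```

Emit:
move_arm:
  increments:
    - {"xyz": [-40, 0, 0], "roll": 0, "grip": 25}
    - {"xyz": [-40, 0, 0], "roll": 0, "grip": 25}
    - {"xyz": [-35, 0, 5], "roll": 0, "grip": 25}
    - {"xyz": [-20, 0, 15], "roll": 0, "grip": 25}
    - {"xyz": [0, 0, 20], "roll": -0.08, "grip": 25}

```text
time_s: 27.63
position: [0.4274, -0.1762, 0.0979]
tcp_rot: [[-0.073, 0.997, 0.008], [0.997, 0.073, -0.006], [-0.007, 0.007, -1.0]]
force: [0.8, 0.0, -0.9]
opening: 0.473
grasp_force: 30.0
```

Emit:
move_arm:
  increments:
    - {"xyz": [0, 0, 20], "roll": -0.1, "grip": 25}
    - {"xyz": [0, 0, 15], "roll": -0.1, "grip": 25}
    - {"xyz": [0, 0, 10], "roll": -0.1, "grip": 25}
    - {"xyz": [0, 0, 0], "roll": -0.06, "grip": 25}
    - {"xyz": [0, 0, 0], "roll": 0, "grip": 25}

```text
time_s: 28.05
position: [0.4241, -0.1698, 0.0511]
tcp_rot: [[-0.424, 0.906, -0.001], [0.906, 0.424, 0.001], [0.001, -0.001, -1.0]]
force: [0.8, -0.8, -0.6]
opening: 0.472
grasp_force: 30.0
```

```bash
python3 - <<'E'
from h import *
s,im,d,X=look("w14"); measure("tin",s,d,X); measure("pad_tin",s,d,X); flat("pad_tin",s,.004)
plan(.43,-.179,.0075,115.4)
E
```

```text
tin 0.87 6061 ztop 0.0656 med [ 0.4184 -0.1587  0.065 ] (422.6, -169.5, 59.0, 41.1, 114.8)
pad_tin 0.57 3318 ztop 0.0038 med [ 0.4172 -0.1495  0.0032] (420.4, -160.0, 71.9, 44.4, 25.0)
flat pad_tin 0.57 (420.2, -159.6, 70.3, 44.0, 25.3)
at [ 424.8 -170.    52.2] yaw 115.0 t 28.25 roll rad -0.007 then shift mm [-10.4   0.9  44.7]
```

Emit:
move_arm:
  increments:
    - {"xyz": [-5, 0.5, 6], "roll": -0.007, "grip": 25}
    - {"xyz": [-6, 0.6, 8], "roll": 0, "grip": 25}
    - {"xyz": [0, 0, 8], "roll": 0, "grip": 25}
    - {"xyz": [0, 0, 5], "roll": 0, "grip": 25}
    - {"xyz": [0, 0, 3], "roll": 0, "grip": 25}

```text
time_s: 28.67
position: [0.4296, -0.179, 0.0205]
tcp_rot: [[-0.429, 0.903, -0.002], [0.903, 0.429, 0.001], [0.002, -0.001, -1.0]]
force: [0.2, 0.5, -1.2]
opening: 0.474
grasp_force: 30.0
```

Emit:
move_arm:
  increments:
    - {"xyz": [0, 0, 0], "roll": 0, "grip": 25}
    - {"xyz": [0, 0, 0], "roll": 0, "grip": 25}

```text
time_s: 28.83
position: [0.4297, -0.1789, 0.0213]
tcp_rot: [[-0.43, 0.903, -0.001], [0.903, 0.43, 0.001], [0.001, -0.001, -1.0]]
force: [0.3, -0.5, -0.3]
opening: 0.47
grasp_force: 30.0
```

```bash
python3 - <<'E'
from h import *
s,im,d,X=look("w15"); measure("tin",s,d,X); measure("pad_tin",s,d,X)
plan(.43,-.179,.0075,115.4)
save("w15c",cv2.resize(im[60:360,80:480],None,fx=2,fy=2))
E
```

```text
tin 0.69 6254 ztop 0.0357 med [ 0.4241 -0.1683  0.0351] (428.3, -178.7, 58.6, 41.7, 115.3)
pad_tin 0.89 5189 ztop 0.0038 med [ 0.417  -0.1511  0.0033] (420.9, -160.3, 70.4, 44.6, 25.4)
at [ 430.1 -179.2   21.9] yaw 115.4 t 28.9833 roll rad 0.001 then shift mm [ 0.3 -0.  14.4]
```

View pics/w15c.png

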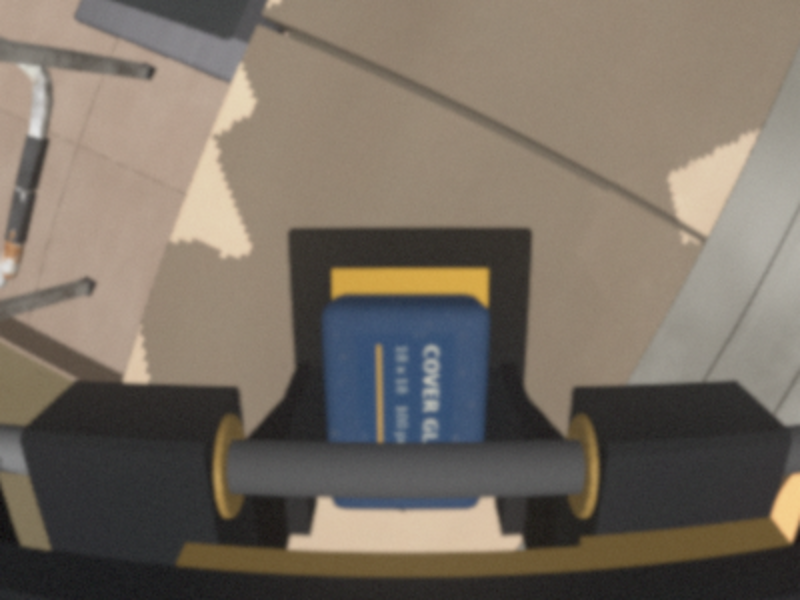

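Emit:
move_arm:
  increments:
    - {"xyz": [-0.4, 1.1, 4], "roll": 0, "grip": 25}
    - {"xyz": [0, 0, 5], "roll": 0, "grip": 25}
    - {"xyz": [0, 0, 3], "roll": 0, "grip": 25}
    - {"xyz": [0, 0, 1], "roll": 0, "grip": 25}
    - {"xyz": [0, 0, 0], "roll": 0, "grip": 25}

```text
time_s: 29.4
position: [0.431, -0.179, 0.0083]
tcp_rot: [[-0.43, 0.903, -0.001], [0.903, 0.43, 0.0], [0.001, -0.0, -1.0]]
force: [-0.3, -0.6, 0.0]
opening: 0.471
grasp_force: 30.0
```

Emit:
move_arm:
  increments:
    - {"xyz": [0, 0, 1], "roll": 0, "grip": 25}
    - {"xyz": [0, 0, 0], "roll": 0, "grip": 25}
    - {"xyz": [0, 0, 0], "roll": 0, "grip": 25}

```text
time_s: 29.65
position: [0.4312, -0.1791, 0.0081]
tcp_rot: [[-0.43, 0.903, 0.0], [0.903, 0.43, -0.0], [-0.0, 0.0, -1.0]]
force: [-0.9, 0.1, 4.7]
opening: 0.473
grasp_force: 30.0
```

Contact. Release and check.

Emit:
move_arm:
  increments:
    - {"xyz": [0, 0, 0], "roll": 0, "grip": 50}
    - {"xyz": [0, 0, 0], "roll": 0, "grip": 60}
    - {"xyz": [0, 0, 0], "roll": 0, "grip": 70}
    - {"xyz": [0, 0, 0], "roll": 0, "grip": 80}

```text
time_s: 29.98
position: [0.4313, -0.1792, 0.0076]
tcp_rot: [[-0.43, 0.903, -0.0], [0.903, 0.43, 0.0], [0.0, -0.0, -1.0]]
force: [0.5, 0.3, -0.2]
opening: 0.647
grasp_force: 0.0
```

Emit:
move_arm:
  increments:
    - {"xyz": [0, 0, -8], "roll": 0, "grip": 80}
    - {"xyz": [0, 0, -20], "roll": 0, "grip": 90}
    - {"xyz": [0, 0, -35], "roll": 0, "grip": 100}
    - {"xyz": [-20, 0, -35], "roll": 0.05, "grip": 100}
    - {"xyz": [-25, 0, -35], "roll": 0.1, "grip": 100}

```text
time_s: 30.4
position: [0.4476, -0.2176, 0.1412]
tcp_rot: [[-0.289, 0.957, -0.003], [0.957, 0.289, 0.003], [0.003, -0.002, -1.0]]
force: [0.8, -0.8, -0.8]
opening: 0.973
grasp_force: 0.0
```

Emit:
move_arm:
  increments:
    - {"xyz": [-25, 0, -35], "roll": 0.1, "grip": 100}
    - {"xyz": [0, 0, 0], "roll": 0.1, "grip": 100}
    - {"xyz": [0, 0, 0], "roll": 0.093, "grip": 100}
    - {"xyz": [0, 0, 0], "roll": 0, "grip": 100}
    - {"xyz": [0, 0, 0], "roll": 0, "grip": 100}

```text
time_s: 30.82
position: [0.4557, -0.2424, 0.1738]
tcp_rot: [[-0.003, 1.0, -0.0], [1.0, 0.003, 0.0], [0.0, -0.0, -1.0]]
force: [0.0, 0.6, 0.2]
opening: 1.001
grasp_force: 0.0
```

```bash
python3 - <<'E'
from h import *
s,im,d,X=look("w16"); measure("tin",s,d,X); flat("tin",s,.022); measure("pad_tin",s,d,X); flat("pad_tin",s,.004)
plan(.44,.36,.19,90)
save("w16c",cv2.resize(im[0:300,80:480],None,fx=2,fy=2))
E
```

```text
tin 0.66 2606 ztop 0.0226 med [ 0.4309 -0.1795  0.0219] (430.4, -179.8, 59.6, 42.0, 115.5)
flat tin 0.66 (430.8, -179.7, 60.2, 41.8, 115.7)
pad_tin 0.95 2978 ztop 0.0039 med [ 0.4358 -0.1756  0.0032] (430.7, -179.3, 87.0, 70.8, 116.5)
flat pad_tin 0.95 (430.8, -179.1, 86.1, 70.3, 116.5)
at [ 455.9 -242.3  173.1] yaw 90.1 t 31.0667 roll rad 0.002 then shift mm [602.3 -15.9 -16.9]
```

View pics/w16c.png

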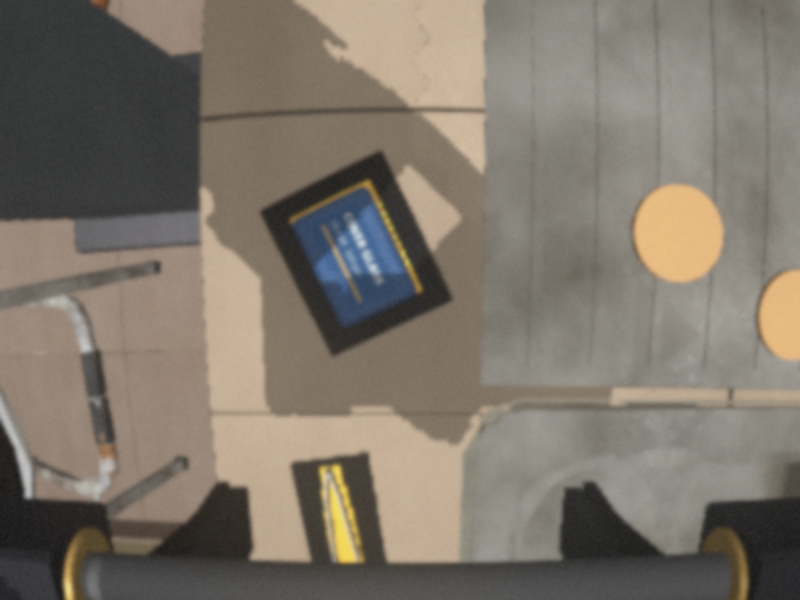

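The tin is within 1 mm and 1° of its silhouette. Last piece is the box.

Emit:
move_arm:
  increments:
    - {"xyz": [25, -10, -5], "roll": 0, "grip": 100}
    - {"xyz": [40, -10, -10], "roll": 0, "grip": 100}
    - {"xyz": [40, -10, 0], "roll": 0, "grip": 100}
    - {"xyz": [40, 0, 0], "roll": 0, "grip": 100}
    - {"xyz": [40, 0, 0], "roll": 0, "grip": 100}

```text
time_s: 31.48
position: [0.4251, -0.0569, 0.1883]
tcp_rot: [[-0.0, 1.0, -0.001], [1.0, 0.0, 0.0], [0.0, -0.001, -1.0]]
force: [0.7, 0.4, 0.2]
opening: 1.003
grasp_force: 0.0
```

Emit:
move_arm:
  increments:
    - {"xyz": [40, 0, 0], "roll": 0, "grip": 100}
    - {"xyz": [40, 0, 0], "roll": 0, "grip": 100}
    - {"xyz": [40, 0, 0], "roll": 0, "grip": 100}
    - {"xyz": [40, 0, 0], "roll": 0, "grip": 100}
    - {"xyz": [40, 0, 0], "roll": 0, "grip": 100}

```text
time_s: 31.9
position: [0.4254, 0.1435, 0.1882]
tcp_rot: [[-0.002, 1.0, -0.0], [1.0, 0.002, -0.0], [-0.0, -0.0, -1.0]]
force: [1.1, -0.3, -1.3]
opening: 1.0
grasp_force: 0.0
```

Emit:
move_arm:
  increments:
    - {"xyz": [40, 0, 0], "roll": 0, "grip": 100}
    - {"xyz": [40, 5, 0], "roll": 0, "grip": 100}
    - {"xyz": [40, 5, 0], "roll": 0, "grip": 100}
    - {"xyz": [40, 5, 0], "roll": 0, "grip": 100}
    - {"xyz": [35, 5, 10], "roll": 0, "grip": 100}

```text
time_s: 32.32
position: [0.4465, 0.34, 0.1795]
tcp_rot: [[-0.003, 1.0, 0.003], [1.0, 0.003, 0.002], [0.002, 0.003, -1.0]]
force: [1.3, -0.5, 0.4]
opening: 1.0
grasp_force: 0.0
```

Emit:
move_arm:
  increments:
    - {"xyz": [20, 3, 20], "roll": 0.08, "grip": 100}
    - {"xyz": [10, 0, 25], "roll": 0.1, "grip": 100}
    - {"xyz": [0, 0, 25], "roll": 0.085, "grip": 100}
    - {"xyz": [0, 0, 15], "roll": 0, "grip": 100}
    - {"xyz": [0, 0, 0], "roll": 0, "grip": 100}

```text
time_s: 32.73
position: [0.4466, 0.3655, 0.0894]
tcp_rot: [[0.259, 0.966, -0.008], [0.966, -0.259, -0.004], [-0.006, -0.006, -1.0]]
force: [-0.6, -0.1, 0.1]
opening: 1.0
grasp_force: 0.0
```

Emit:
move_arm:
  increments:
    - {"xyz": [0, 0, 0], "roll": 0, "grip": 100}
    - {"xyz": [0, 0, 0], "roll": 0, "grip": 100}

```text
time_s: 32.9
position: [0.4501, 0.3668, 0.094]
tcp_rot: [[0.261, 0.965, 0.001], [0.965, -0.261, 0.001], [0.001, 0.001, -1.0]]
force: [0.5, 0.2, 1.0]
opening: 0.995
grasp_force: 0.0
```

```bash
python3 - <<'E'
from h import *
s,im,d,X=look("w17"); measure("slide_box",s,d,X); flat("slide_box",s,.033)
plan(.4522,.3735,.009,74.8)
E
```

```text
slide_box 0.63 12060 ztop 0.0321 med [0.454  0.3783 0.0315] (453.1, 373.6, 100.4, 67.0, 75.0)
flat slide_box 0.63 (453.0, 375.4, 100.4, 68.3, 74.9)
at [450.5 366.8  94.8] yaw 74.9 t 33.05 roll rad 0.001 then shift mm [ 6.9 -0.1 85.8]
```

Emit:
move_arm:
  increments:
    - {"xyz": [4, 0.4, 8], "roll": 0, "grip": 100}
    - {"xyz": [3.3, 0, 15], "roll": 0, "grip": 100}
    - {"xyz": [0, 0, 15], "roll": 0, "grip": 100}
    - {"xyz": [0, 0, 12], "roll": 0, "grip": 100}
    - {"xyz": [0, 0, 12], "roll": 0, "grip": 100}

```text
time_s: 33.47
position: [0.452, 0.3735, 0.0306]
tcp_rot: [[0.261, 0.965, 0.0], [0.965, -0.261, 0.0], [0.0, 0.0, -1.0]]
force: [-0.1, -0.0, 0.2]
opening: 1.006
grasp_force: 0.0
```

Emit:
move_arm:
  increments:
    - {"xyz": [0, 0, 10], "roll": 0, "grip": 100}
    - {"xyz": [0, 0, 8], "roll": 0, "grip": 100}
    - {"xyz": [0, 0, 5], "roll": 0, "grip": 100}
    - {"xyz": [0, 0, 1], "roll": 0, "grip": 95}
    - {"xyz": [0, 0, 0], "roll": 0, "grip": 92}

```text
time_s: 33.88
position: [0.4518, 0.3733, 0.007]
tcp_rot: [[0.261, 0.965, -0.0], [0.965, -0.261, -0.0], [-0.0, -0.0, -1.0]]
force: [0.1, 0.2, 0.2]
opening: 0.944
grasp_force: 0.0
```

Emit:
move_arm:
  increments:
    - {"xyz": [0, 0, 0], "roll": 0, "grip": 88}
    - {"xyz": [0, 0, 0], "roll": 0, "grip": 82}
    - {"xyz": [0, 0, 0], "roll": 0, "grip": 76}
    - {"xyz": [0, 0, 0], "roll": 0, "grip": 65}
    - {"xyz": [0, 0, 0], "roll": 0, "grip": 55}

```text
time_s: 34.3
position: [0.452, 0.3736, 0.0079]
tcp_rot: [[0.261, 0.965, 0.001], [0.965, -0.261, 0.0], [0.001, 0.001, -1.0]]
force: [-0.5, -0.5, 2.1]
opening: 0.79
grasp_force: 30.0
```

Emit:
move_arm:
  increments:
    - {"xyz": [0, 0, 0], "roll": 0, "grip": 50}
    - {"xyz": [0, 0, 0], "roll": 0, "grip": 50}
    - {"xyz": [0, 0, 0], "roll": 0, "grip": 50}
    - {"xyz": [0, 0, 0], "roll": 0, "grip": 50}

```text
time_s: 34.63
position: [0.452, 0.3736, 0.0079]
tcp_rot: [[0.261, 0.965, 0.001], [0.965, -0.261, 0.0], [0.001, 0.0, -1.0]]
force: [-1.4, -0.6, 5.6]
opening: 0.788
grasp_force: 30.0
```

Emit:
move_arm:
  increments:
    - {"xyz": [0, 0, -2], "roll": 0, "grip": 50}
    - {"xyz": [0, 0, -5], "roll": 0, "grip": 50}
    - {"xyz": [0, 0, -9], "roll": 0, "grip": 50}
    - {"xyz": [0, 0, -12], "roll": 0, "grip": 50}
    - {"xyz": [0, 0, -12], "roll": -0.04, "grip": 50}

```text
time_s: 35.05
position: [0.4517, 0.3733, 0.0481]
tcp_rot: [[0.222, 0.975, -0.001], [0.975, -0.222, -0.0], [-0.0, -0.0, -1.0]]
force: [-0.0, -0.5, -2.9]
opening: 0.786
grasp_force: 30.0
```

Emit:
move_arm:
  increments:
    - {"xyz": [0, 0, -12], "roll": -0.07, "grip": 50}
    - {"xyz": [0, 0, -8], "roll": -0.08, "grip": 50}
    - {"xyz": [0, 0, 0], "roll": -0.075, "grip": 50}
    - {"xyz": [-8, -2, 0], "roll": 0, "grip": 50}
    - {"xyz": [-18, -4, 0], "roll": 0, "grip": 50}

```text
time_s: 35.47
position: [0.447, 0.3487, 0.0685]
tcp_rot: [[-0.001, 1.0, 0.004], [1.0, 0.001, 0.002], [0.002, 0.004, -1.0]]
force: [-1.1, -0.5, -3.1]
opening: 0.791
grasp_force: 30.0
```

Emit:
move_arm:
  increments:
    - {"xyz": [-28, -5, 0], "roll": 0, "grip": 50}
    - {"xyz": [-30, -5, 0], "roll": -0.03, "grip": 50}
    - {"xyz": [-30, -3, 0], "roll": -0.04, "grip": 50}
    - {"xyz": [-22, -2, 0], "roll": -0.05, "grip": 50}
    - {"xyz": [-10, 0, 0], "roll": -0.035, "grip": 50}

```text
time_s: 35.88
position: [0.4327, 0.2242, 0.0676]
tcp_rot: [[-0.154, 0.988, -0.003], [0.988, 0.154, -0.002], [-0.001, -0.003, -1.0]]
force: [0.3, -0.7, -2.4]
opening: 0.787
grasp_force: 30.0
```

Emit:
move_arm:
  increments:
    - {"xyz": [0, 0, 0], "roll": 0, "grip": 50}
    - {"xyz": [0, 0, 0], "roll": 0, "grip": 50}

```text
time_s: 36.05
position: [0.4348, 0.2267, 0.0677]
tcp_rot: [[-0.151, 0.988, 0.0], [0.988, 0.151, 0.0], [0.0, 0.0, -1.0]]
force: [-0.7, -0.3, -2.2]
opening: 0.791
grasp_force: 30.0
```

```bash
python3 - <<'E'
from h import *
s,im,d,X=look("w18"); measure("slide_box",s,d,X); measure("pad_box",s,d,X)
plan(.427,.2182,.013,98.9); print(s["force"],s["grasp_force"])
E
```

```text
slide_box 0.88 19634 ztop 0.0919 med [0.433  0.248  0.0914] (433.7, 233.6, 86.9, 68.2, 98.8)
pad_box 0.83 2865 ztop 0.0038 med [0.4113 0.2717 0.0032] (422.8, 242.9, 94.1, 73.5, 8.8)
at [434.9 228.   67.5] yaw 98.9 t 36.2 roll rad 0.0 then shift mm [-8.5 -9.3 54.5]
[-0.73444206 -0.27277325 -2.23520444] 30.002792966970446
```

Emit:
move_arm:
  increments:
    - {"xyz": [-2, -3, 5], "roll": 0, "grip": 50}
    - {"xyz": [-4, -4, 10], "roll": 0, "grip": 50}
    - {"xyz": [-1.8, -2.1, 12], "roll": 0, "grip": 50}
    - {"xyz": [0, 0, 9], "roll": 0, "grip": 50}
    - {"xyz": [0, 0, 6], "roll": 0, "grip": 50}

```text
time_s: 36.62
position: [0.4261, 0.2185, 0.0242]
tcp_rot: [[-0.156, 0.988, -0.001], [0.988, 0.156, -0.0], [-0.0, -0.001, -1.0]]
force: [-0.6, 0.1, -2.0]
opening: 0.791
grasp_force: 30.0
```

Emit:
move_arm:
  increments:
    - {"xyz": [0, 0, 2], "roll": 0, "grip": 50}
    - {"xyz": [0, 0, 0], "roll": 0, "grip": 50}
    - {"xyz": [0, 0, 0], "roll": 0, "grip": 50}

```text
time_s: 36.87
position: [0.4272, 0.2185, 0.0233]
tcp_rot: [[-0.156, 0.988, 0.0], [0.988, 0.156, 0.0], [0.0, 0.0, -1.0]]
force: [1.0, -0.3, -1.7]
opening: 0.788
grasp_force: 30.0
```

```bash
python3 - <<'E'
from h import *
s,im,d,X=look("w19"); measure("slide_box",s,d,X); measure("pad_box",s,d,X)
plan(.4271,.2189,.012,98.9)
save("w19c",cv2.resize(im[60:360,80:480],None,fx=2,fy=2))
E
```

```text
slide_box 0.92 20057 ztop 0.0475 med [0.4253 0.2396 0.047 ] (426.2, 225.3, 86.9, 68.4, 99.1)
pad_box 0.93 4898 ztop 0.0038 med [0.412  0.2709 0.0032] (427.0, 218.0, 124.5, 95.9, 99.0)
at [427.3 218.4  23.8] yaw 98.9 t 37.0167 roll rad 0.001 then shift mm [ 0.5 -0.1 11.8]
```

View pics/w19c.png

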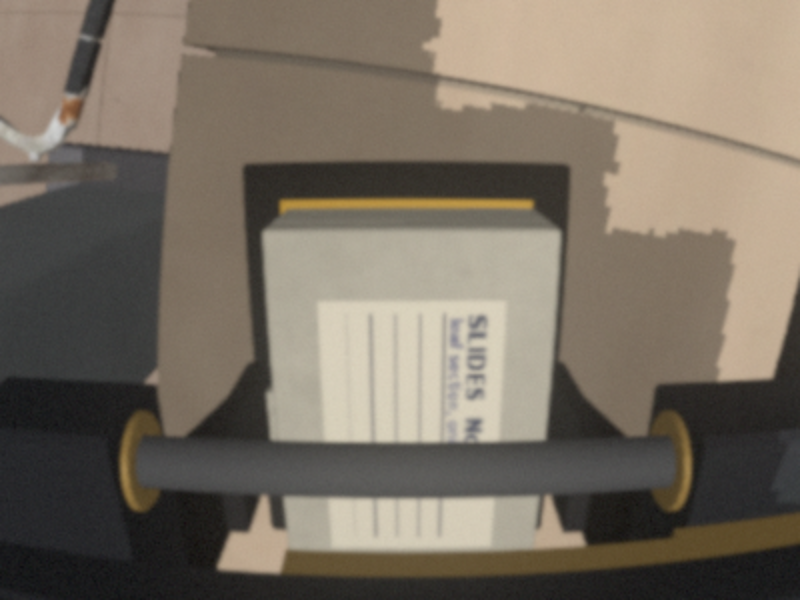

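The box is lined up over its pad, with the yellow showing evenly from u≈280 to 533 in the crop. Lowering and releasing.

Emit:
move_arm:
  increments:
    - {"xyz": [-0.5, 0, 3], "roll": 0, "grip": 50}
    - {"xyz": [0, 0, 4], "roll": 0, "grip": 50}
    - {"xyz": [0, 0, 3], "roll": 0, "grip": 50}
    - {"xyz": [0, 0, 1], "roll": 0, "grip": 50}
    - {"xyz": [0, 0, 0], "roll": 0, "grip": 50}

```text
time_s: 37.43
position: [0.4267, 0.2176, 0.012]
tcp_rot: [[-0.155, 0.988, -0.001], [0.988, 0.155, -0.0], [-0.0, -0.001, -1.0]]
force: [-0.2, 0.4, -3.6]
opening: 0.789
grasp_force: 30.0
```

Emit:
move_arm:
  increments:
    - {"xyz": [0, 0, 0.6], "roll": 0, "grip": 50}
    - {"xyz": [0, 0, 0], "roll": 0, "grip": 50}
    - {"xyz": [0, 0, 0], "roll": 0, "grip": 50}

```text
time_s: 37.68
position: [0.4268, 0.2176, 0.0119]
tcp_rot: [[-0.155, 0.988, -0.0], [0.988, 0.155, -0.0], [-0.0, -0.0, -1.0]]
force: [-0.1, -1.2, -0.3]
opening: 0.786
grasp_force: 30.0
```

Emit:
move_arm:
  increments:
    - {"xyz": [0, 0, 0.4], "roll": 0, "grip": 50}
    - {"xyz": [0, 0, 0], "roll": 0, "grip": 50}
    - {"xyz": [0, 0, 0], "roll": 0, "grip": 82}
    - {"xyz": [0, 0, 0], "roll": 0, "grip": 90}
    - {"xyz": [0, 0, 0], "roll": 0, "grip": 100}

```text
time_s: 38.1
position: [0.4273, 0.2178, 0.0113]
tcp_rot: [[-0.155, 0.988, 0.001], [0.988, 0.155, 0.0], [0.0, 0.001, -1.0]]
force: [-0.4, 0.1, -0.7]
opening: 0.895
grasp_force: 0.0
```

Emit:
move_arm:
  increments:
    - {"xyz": [0, 0, 0], "roll": 0, "grip": 100}
    - {"xyz": [0, 0, -6], "roll": 0, "grip": 100}
    - {"xyz": [0, 0, -15], "roll": 0, "grip": 100}
    - {"xyz": [0, 0, -30], "roll": 0, "grip": 100}
    - {"xyz": [0, 0, -40], "roll": 0, "grip": 100}

```text
time_s: 38.52
position: [0.4251, 0.2171, 0.1016]
tcp_rot: [[-0.155, 0.988, -0.006], [0.988, 0.155, -0.001], [-0.0, -0.006, -1.0]]
force: [0.7, 0.4, 0.2]
opening: 1.001
grasp_force: 0.0
```

Emit:
move_arm:
  increments:
    - {"xyz": [-25, 0, -40], "roll": 0.05, "grip": 100}
    - {"xyz": [-30, 0, -30], "roll": 0.05, "grip": 100}
    - {"xyz": [-30, 0, -10], "roll": 0.055, "grip": 100}
    - {"xyz": [0, 0, 0], "roll": 0, "grip": 100}
    - {"xyz": [0, 0, 0], "roll": 0, "grip": 100}

```text
time_s: 38.93
position: [0.4356, 0.1357, 0.1783]
tcp_rot: [[0.002, 1.0, 0.002], [1.0, -0.002, 0.0], [0.0, 0.002, -1.0]]
force: [0.4, 1.2, -0.6]
opening: 1.0
grasp_force: 0.0
```

```bash
python3 - <<'E'
from h import *
s,im,d,X=look("w20"); print(s["position"],s["force"]); measure("slide_box",s,d,X); flat("slide_box",s,.037); measure("pad_box",s,d,X); flat("pad_box",s,.004)
i2,d2=bot.capture("top"); save("top1",i2)
save("w20c",cv2.resize(np.hstack([im[0:300,80:480],i2[150:300,120:480][:150].repeat(2,0)[:, :400]]) if 0 else np.vstack([im[0:270,80:480],cv2.resize(i2[200:300,140:440],(400,133))]),None,fx=1.45,fy=1.45))
E
```

```text
[0.43564936 0.13567526 0.17827304] [ 0.4375915   1.15317357 -0.62301552]
slide_box 0.61 7668 ztop 0.0362 med [0.4282 0.218  0.0355] (426.7, 217.8, 100.6, 68.7, 98.9)
flat slide_box 0.61 (427.2, 217.8, 101.0, 69.7, 98.9)
pad_box 0.75 3075 ztop 0.0039 med [0.43   0.2145 0.0032] (427.3, 217.7, 124.6, 94.6, 99.2)
flat pad_box 0.75 (427.2, 217.5, 123.7, 94.0, 99.3)
```

View pics/w20c.png

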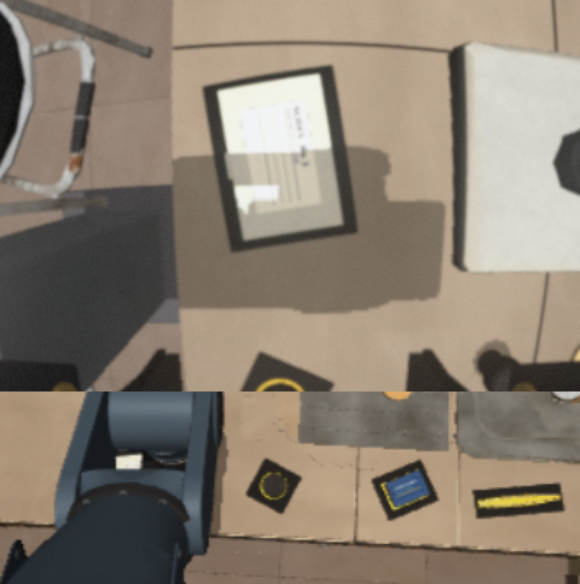

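The box is centred at about (285,160). The top view shows the cap at (273,485), the tin at (405,488) and the forceps at (518,500), all still on their pads. Handing in.

```bash
python3 -c "
from rig import bot; print(bot.hand_in())"
```

```text
the job is handed in; nothing more can be done
None
```

I took the pile apart in the order asked and handed the job in at about 39 s: the forceps, cap, tin and box each measure within about 1.5 mm and 1° of their silhouettes, with the robot clear of everything.

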